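# Load the milk sample rocker in balance and lock its tray

### The arm

A 6-joint arm with a two-finger parallel gripper is mounted at the origin on a cart in front of the work surface, level with it; the furniture and walls round the work are solid. World frame = base frame: x ahead of the robot, y to its left, z up, the work surface at z = 0. Lengths are in mm, angles in rad, forces in N, time in s.
With the tool pointing down it reaches from about 350 to 875 mm from the base axis. Payload 4.2 kg.
Tool frame: the origin (TCP) lies midway between the tips of the shut fingers; the grasp point (between the pads) lies 19 mm behind it; z points along the fingers, y is the direction in which the jaws open and shut (so a half turn about z gives the same grasp; the last joint's range is limited). The gripper opens to 85 mm and grips with 20 to 120 N. Pads are 22 mm wide; open, the fingers measure 114 mm over their backs; the gripper's body (76 mm by 85 mm) begins 54 mm behind the grasp point. The pads swing forward as they close: fully open they stand 13 mm farther back than shut.
Start: joints at [1.51, 0.385, 0.008, 0, -1.194, -0.259], TCP at [196.453, 593.3, 231.312] pointing down, gripper open.
Joint ranges: [-3.14, 3.14], [-1.21, 2.06], [-1.07, 1.41], [-3.16, 2.05], [-2.99, -0.16], [-3.1, 3.1]. Speed limits (rad/s): [2.79, 2.79, 3.14, 3.14, 3.14, 3.14].

### API

Orientations are given as a unit quaternion [x, y, z, w].
In Python, from bench import read_state, get_image, job_done, search_frame, regions_of gives the robot as it stands.
- The arm moves only by the tool servo_tool, never from a script. Its arguments are lists of equal length, an entry for each row: "turn": the turn, a rotation vector about the world's x, y, z in rad, a list of three; "dp": the shift along the world's x, y, z in m, a list of three; "fingers": the finger opening in m, from 0 to 0.0854. In form: {"turn": [[rx, ry, rz], ...], "dp": [[tx, ty, tz], ...], "fingers": [fingers, ...]}. A call has exactly 5 rows; each row shifts and turns the pose as measured when the row begins; what a row does not reach is not made up. A row lasts 1/8 s, in which the tool goes at most 62.5 mm and 10.7 degrees, less where a joint would pass 70% of its speed; a pose out of reach is approached as far as the arm can. A call is refused whole if a number of a shift passes 0.0625 or a number of a turn 0.188, either way. A call with a gripper value outside its range is refused whole. The fingers move at their own pace and stop on an object; the grip force is fixed at half the most. Time passes only in rows, so rows that do not move let the fingers close, or fill a call up. It gives the time, the measured TCP pose, the force and the opening at its end, in the units of the state.
- read_state(): the state, without advancing time (a new reading comes with each control period).
- get_image(name): name is "scene" or "side" or "wrist"; returns a dict with "img" (420x560x3 uint8, red, green, blue), "vfov" (degrees; the focal length in pixels is half the picture's height over the tangent of half this angle, whatever the lens; pixels are square), "cx", "cy" (the principal point, pixels), "world_from_camera" (4x4, takes a point from camera to world coordinates); the wrist camera has in their place "mount" (4x4, takes a point from camera to tool coordinates, whose origin is the TCP and whose axes are the flange's). Camera axes: x right, y down, z forward; pixel columns grow to the right and rows downward; lengths in mm; the calibration is good to about 2 mm. A picture is of the moment at which its call begins: read the wrist's pose just before it. There is no depth.
- job_done(): hands the job in, once; it reports no verdict.
Trained networks look in the newest picture that a camera, given by its name, has taken for a name from the list of things; names that differ only in an ending like _2 or _b are one class to them, and where a whole thing is asked for, a point or a joint stands for the part that bears it (a point fixed in the world has none). Each returns a list of dicts, best first, with "score" (0 to 1); they miss things now and then, are a little off and sometimes report something else, mostly with a low value. They report only what shows in the picture. A call takes as long as a camera call. They do not tell look-alikes from the thing itself.
- search_frame(query, camera): "box" ([left, top, width, height] in pixels, round what is visible of it).
- regions_of(query, camera): "region" (420x560 bool, what is visible of it) and "box" ([left, top, width, height] in pixels, round what is visible of it).
The state is a dict: "clock": time; "joints": joint angles; "joint_vel": joint speeds; "joint_efforts": joint torques, N m; "position": TCP position; "ee_rot": TCP orientation; "contact_force": force on the tool from outside, world axes, zero at the start; "wrist_torque": the same for the moment, N m; "gripper_width": finger opening in mm.
Only numpy, scipy, OpenCV 4.12 (cv2) and the standard library are available. Lean on these libraries where they do the work, as an engineer would, in place of code of your own. Each camera call takes 0.05 s, during which the arm holds its last target. There are 200 camera calls.

### The job

Stand all the milk sample bottles upright on the rocker's pivoting tray, shared between its two sides so that the free tray comes to rest level; the metal counterweight weighs as much as one bottle and can make up for an odd one. Only when the tray rests level with everything let go, turn the crank clockwise until the lock jaw is fully home on the tray's tongue. Leave the jar, tape roll and pipette bulb behind the work where they are.

Things in the scene. Friction and masses are not known exactly. Their poses are not given: they have to be found in the camera images.
- milk_bottle_1: smooth glass milk sample bottle, loose, upright, 136 mm tall, 310 g: body 74 mm in diameter, from 108 to 136 mm above its foot a round straight white cap 53 mm in diameter (grip it there from above; it does not come off). Origin: centre of its foot, z up. May be absent
- milk_bottle_2: smooth glass milk sample bottle, loose, upright, 136 mm tall, 310 g: body 74 mm in diameter, from 108 to 136 mm above its foot a round straight white cap 53 mm in diameter (grip it there from above; it does not come off). Origin: centre of its foot, z up. May be absent
- milk_bottle_3: smooth glass milk sample bottle, loose, upright, 136 mm tall, 310 g: body 74 mm in diameter, from 108 to 136 mm above its foot a round straight white cap 53 mm in diameter (grip it there from above; it does not come off). Origin: centre of its foot, z up. May be absent
- milk_bottle_4: smooth glass milk sample bottle, loose, upright, 136 mm tall, 310 g: body 74 mm in diameter, from 108 to 136 mm above its foot a round straight white cap 53 mm in diameter (grip it there from above; it does not come off). Origin: centre of its foot, z up. May be absent
- milk_bottle_5: smooth glass milk sample bottle, loose, upright, 136 mm tall, 310 g: body 74 mm in diameter, from 108 to 136 mm above its foot a round straight white cap 53 mm in diameter (grip it there from above; it does not come off). Origin: centre of its foot, z up. May be absent
- counterweight: plain metal counterweight of the same weight as one bottle (310 g), loose, upright: body 72 mm in diameter and 68 mm high, stem 24 mm thick, and on top from 108 to 136 mm a round knob 51 mm in diameter. Origin: centre of its foot, z up
- rocker: fixed white stand of the see-saw rocker; the tray's pivot axis runs along its x, 55 mm above its origin, which lies on the worktop under the tray's middle. The stand's +y side (the robot's left) carries the lock: a gear housing centred at (-70, 260) mm, 88 mm high, with the crank on top, 144 mm from the tray's edge towards +y
- tray_mid (a point): middle of the tray's floor, 15 mm above the pivot, 70 mm above the worktop when level; axes tilt with the tray, x along the pivot, y to the lock. Tray 284 mm (x) by 232 mm (y). Dark 76 mm discs mark six places at x -88, 0, 88 and y -65, 65 mm. Rails 51 to 59 mm above the floor bound a lane each side: y 20 to 110 and -110 to -20, x -136 to 136 mm; bottles go in from above
- tray (a joint): tilt of the tray about its x axis, rad: 0 level, positive when its +y (left) side is up; stops at -0.07 and 0.07. Pivots freely, with a weak centring spring: one bottle more on one side takes it to its stop, bottles off the middle of their lane tilt it a little; bottles stand safely on the tilted tray
- jaw (a joint): travel of the dark lock jaw, m: 0 open, 0.035 fully home. The jaw is a fork, gap 18 mm, that slides along the stand's -y onto the 8 mm thick, 30 mm wide tongue of the tray's left edge, and meets the tongue's end at 0.010; it passes only if the tray is within about 0.03 rad of level, otherwise it strikes the end of the tongue and stops
- crank (a joint): angle of the crank, rad, grows clockwise seen from above, 0 to 11.0 (1.75 turns); 20 mm of jaw travel a turn; at the start between 0 and 0.9. Turns with light friction (under 2 N at the grip) and stays where it is left
- crank_axis (a point): point on the crank's vertical axis of turning, level with crank_grip
- crank_grip (a point): centre of the top of the crank's grip: an upright round black grip 22 to 25 mm in diameter and 48 mm tall (from 107 to 155 mm above the worktop), free to spin about its own axis, so an unturned hand can hold it while it goes round. Moves with the crank on a circle of 45 mm radius
- glass_jar_2: clear glass jar, 62 mm wide, 129 mm tall, standing upside down behind the work; a bystander, to be left alone. Origin: centre of its underside
- tape_roll: roll of tape, 100 mm wide, 25 mm high, lying behind the work; a bystander, to be left alone. Origin: centre of its underside
- pipette_bulb: rubber pipette bulb, 97 mm long, 60 mm high, lying behind the work; a bystander, to be left alone. Origin: centre of its underside
Things that resemble listed ones, but are neither listed nor needed, are in the scene too. Leave any blue look-alike of the milk_bottle_4 alone.

How it is judged:
By the outcome, as a careful person would: the job done as asked, in the order asked, and still so for the second after the job is handed in, with the robot touching nothing.
Of milk_bottle_1, milk_bottle_2, milk_bottle_3, milk_bottle_4, milk_bottle_5 only 3 to 5 are there at a start; the rules pass over those that are not, and their reading is None.
At some moment in a run one of milk_bottle_1, milk_bottle_2, milk_bottle_3, milk_bottle_4, milk_bottle_5 may be knocked a few centimetres aside while the robot is not near it.
It also fails if it takes over 210 s, if anything falls off the work surface, if the arm or the gripper's body presses on something with over 40 N, if the wrist force passes 120 N, or if a joint passes its speed limit or range.

## Working session

There is one attempt and no reset: what is moved stays moved. The work goes in short steps, Python scripts to look and compute and a tool call to move; the robot and the scene stay as the last step left them, time stands still between calls to the robot, and variables do not carry over. Pictures are saved under pics/ and viewed, about 12 in all and at most 16, crops included, and the job is handed in when it is done.

Besides the shell and the picture viewer there is one more tool, called after ">>>" as name(argument=value, ...), one argument or row to a line, values as JSON. servo_tool: Moves the arm, as the interface text tells. Its arguments: {"type":"object","properties":{"turn":{"type":"array","items":{"type":"array","items":{"type":"number"}}},"dp":{"type":"array","items":{"type":"array","items":{"type":"number"}}},"fingers":{"type":"array","items":{"type":"number"}}},"required":["turn","dp","fingers"]}

```bash
mkdir -p pics
cat > h.py <<'E'
import numpy as np, cv2
from bench import *
def snap(n,fn=None):
    s=read_state(); d=get_image(n)
    if fn: cv2.imwrite('pics/'+fn,d['img'][:,:,::-1])
    return s,d
def ray(d,u,v,s=None):
    f=d['img'].shape[0]/2/np.tan(np.radians(d['vfov'])/2)
    T=np.array(d['world_from_camera']) if 'world_from_camera' in d else None
    if T is None:
        from scipy.spatial.transform import Rotation as R
        W=np.eye(4);W[:3,:3]=R.from_quat(s['ee_rot']).as_matrix();W[:3,3]=s['position'];T=W@np.array(d['mount'])
    r=T[:3,:3]@np.array([(u-d['cx'])/f,(v-d['cy'])/f,1]);return T[:3,3],r
def atz(d,u,v,z,s=None):
    o,r=ray(d,u,v,s);return o+r*(z-o[2])/r[2]
def proj(d,p,s=None):
    f=d['img'].shape[0]/2/np.tan(np.radians(d['vfov'])/2)
    if 'world_from_camera' in d: T=np.array(d['world_from_camera'])
    else:
        from scipy.spatial.transform import Rotation as R
        W=np.eye(4);W[:3,:3]=R.from_quat(s['ee_rot']).as_matrix();W[:3,3]=s['position'];T=W@np.array(d['mount'])
    q=np.linalg.inv(T)@np.append(p,1);return d['cx']+f*q[0]/q[2],d['cy']+f*q[1]/q[2]
E
python3 - <<'E'
from h import *
print(read_state())
for n in['scene','side','wrist']:
    s,d=snap(n,n+'0.png');print(n,d['vfov'],d['cx'],d['cy'],np.round(d.get('world_from_camera',d.get('mount')),3).tolist())
    for q in['milk_bottle_1','counterweight','rocker','crank_grip','tray_mid']:
        print(q,[(np.round(b['box']).tolist(),round(b['score'],2)) for b in search_frame(q,n)][:8])
E
```

```text
{'clock': 0.0, 'joints': array([ 1.50963132e+00,  3.85539877e-01,  6.61134618e-03, -4.86139806e-04,
       -1.19399829e+00, -2.58594373e-01]), 'joint_vel': array([-0.00151208, -0.00067125, -0.00023527,  0.00045647,  0.00050188,
       -0.00198763]), 'joint_efforts': array([-1.08749988e-03, -3.92288303e+01,  1.88398898e+01,  4.18604761e+00,
       -4.69316772e-03, -5.01479050e-06]), 'position': array([196.2661469 , 592.76248412, 230.22789513]), 'ee_rot': array([ 9.87231578e-01, -1.59287871e-01, -1.19837742e-04,  1.08232792e-03]), 'contact_force': array([-0.5693411 ,  0.17641643, -0.41240953]), 'wrist_torque': array([-0.00531394,  0.01803048,  0.02856563]), 'gripper_width': 85.60432699288766}
scene 46.290988001598876 271.9722262609863 206.75637094121245 [[0.616, -0.349, 0.706, -560.241], [-0.788, -0.268, 0.555, -1029.843], [-0.005, -0.898, -0.44, 831.086], [0.0, 0.0, 0.0, 1.0]]
milk_bottle_1 [([285.0, 235.0, 26.0, 52.0], 0.75), ([372.0, 256.0, 25.0, 51.0], 0.62), ([312.0, 226.0, 24.0, 45.0], 0.57), ([329.0, 226.0, 29.0, 16.0], 0.4)]
counterweight [([245.0, 230.0, 26.0, 52.0], 0.97)]
ro
[... 179 characters left out ...]
 205.8979072467712 [[1.0, 0.009, 0.006, 552.31], [0.001, -0.661, 0.75, -1178.677], [0.011, -0.75, -0.661, 1042.805], [0.0, 0.0, 0.0, 1.0]]
milk_bottle_1 [([216.0, 247.0, 30.0, 50.0], 0.92), ([231.0, 324.0, 30.0, 61.0], 0.71), ([282.0, 221.0, 29.0, 42.0], 0.66), ([256.0, 248.0, 28.0, 50.0], 0.63)]
counterweight [([205.0, 221.0, 25.0, 49.0], 0.89)]
rocker [([228.0, 118.0, 90.0, 93.0], 0.74)]
crank_grip []
tray_mid [([227.0, 141.0, 91.0, 63.0], 0.84)]
wrist 69.08068740173361 275.19494498081997 210.63453680836753 [[-0.001, -0.957, -0.29, 75.702], [1.0, -0.001, -0.0, 0.409], [-0.0, -0.29, 0.957, -142.559], [0.0, 0.0, 0.0, 1.0]]
milk_bottle_1 []
counterweight []
rocker []
crank_grip []
tray_mid []
```

Run:
```python
import cv2
a=cv2.imread('pics/scene0.png')[130:330,100:420];cv2.imwrite('pics/sc.png',cv2.resize(a,(800,500),interpolation=3))
a=cv2.imread('pics/side0.png')[80:400,140:500];cv2.imwrite('pics/sd.png',cv2.resize(a,(675,600),interpolation=3))
```

```text
(no output)
```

View pics/sc.png

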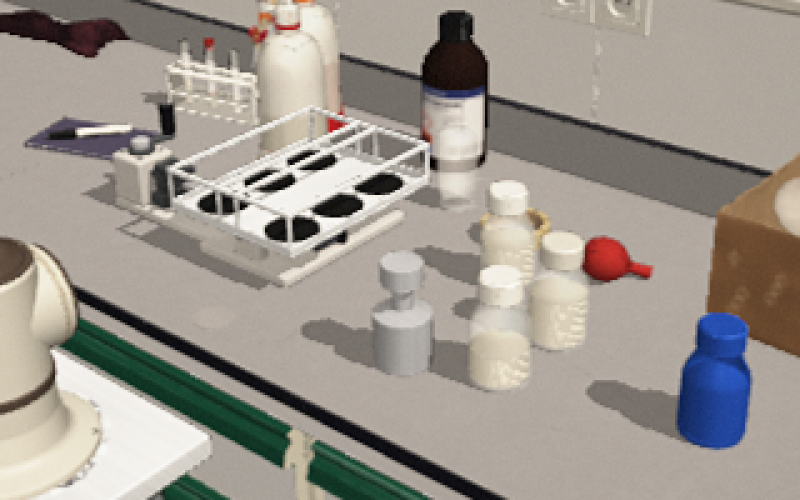

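View pics/sd.png

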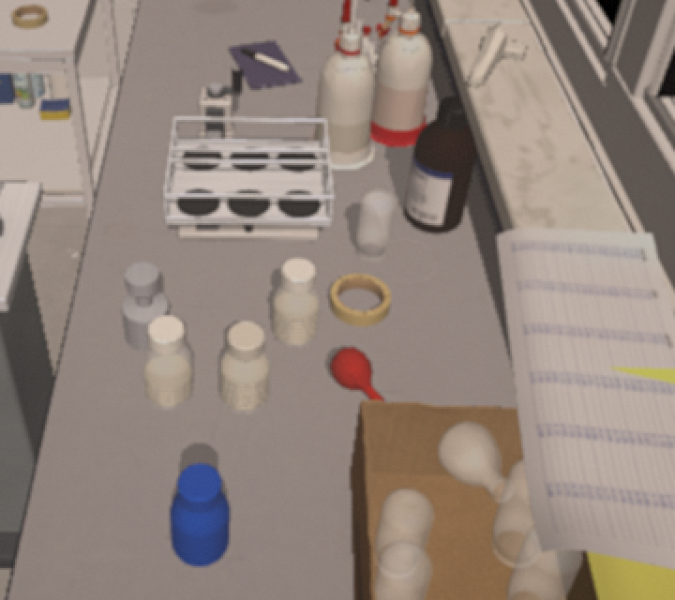

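Run:
```python
from h import *
S,D=snap('scene'),snap('side')
def A(p):return p[0]/2.5+100,p[1]/2.5+130
def B(p):return p[0]/1.875+140,p[1]/1.875+80
for n,a,b,z in[('A',(508,188),(298,267),136),('B',(563,243),(247,331),136),('C',(501,273),(167,325),136),('cw',(401,260),(143,272),136),('grip',(166,105),(237,71),155),
 ('d1',(292,229),(199,204),70),('d2',(339,206),(249,204),70),('d3',(381,184),(300,204),70),('e1',(222,204),(203,160),70),('e2',(270,181),(249,160),70),('e3',(312,160),(297,160),70),('tr+-',(0,0),(331,222),70),('tr--',(0,0),(168,222),70),('knob',(140,140),(215,90),95)]:
    print(n,atz(S[1],*A(a),z).round(),atz(D[1],*B(b),z).round())
```

```text
A [ 626. -226.  136.] [ 625. -219.  136.]
B [ 543. -363.  136.] [ 550. -349.  136.]
C [ 440. -346.  136.] [ 438. -339.  136.]
cw [ 394. -237.  136.] [ 394. -233.  136.]
grip [518. 309. 155.] [525. 313. 155.]
d1 [462.   7.  70.] [464.   9.  70.]
d2 [550.   2.  70.] [551.  10.  70.]
d3 [639.   2.  70.] [640.  11.  70.]
e1 [456. 135.  70.] [465. 138.  70.]
e2 [550. 135.  70.] [550. 139.  70.]
e3 [640. 136.  70.] [639. 140.  70.]
tr+- [ 832. 1199.   70.] [691. -36.  70.]
tr-- [ 832. 1199.   70.] [413. -40.  70.]
knob [496. 351.  95.] [480. 340.  95.]
```

>>> servo_tool(
  turn=[
    [0,0,0],
    [0,0,0],
    [0,0,0],
    [0,0,0],
    [0,0,0],
  ],
  dp=[
    [0.028,-0.054,0.01],
    [0.028,-0.054,0.01],
    [0.028,-0.054,0.01],
    [0.028,-0.054,0.01],
    [0.028,-0.054,0.01],
  ],
  fingers=[0.085,0.085,0.085,0.085,0.085],
)

```text
clock: 1.62
position: [336.7, 320.1, 280.3]
ee_rot: [0.988, -0.156, 0.001, 0.001]
contact_force: [0.6, 0.4, 0.3]
gripper_width: 85.0
```

>>> servo_tool(
  turn=[
    [0,0,0],
    [0,0,0],
    [0,0,0],
    [0,0,0],
    [0,0,0],
  ],
  dp=[
    [0.028,-0.054,0.01],
    [0.028,-0.054,0.01],
    [0.028,-0.054,0.01],
    [0.028,-0.054,0],
    [0.028,-0.054,0],
  ],
  fingers=[0.085,0.085,0.085,0.085,0.085],
)

```text
clock: 2.25
position: [478.1, 44.4, 314.2]
ee_rot: [0.988, -0.154, 0.004, -0.002]
contact_force: [0.6, 1.7, 0.5]
gripper_width: 85.1
```

Run:
```python
from h import *
s,d=snap('wrist','w1.png')
print(s['position'].round(1),s['ee_rot'].round(3),s['clock'])
for n,p in dict(d1=(463,6,70),d2=(551,6,70),d3=(639,6,70),e1=(463,136,70),e2=(551,136,70),e3=(639,136,70)).items():print(n,np.round(proj(d,p,s)))
```

```text
[478.1  44.4 314.2] [ 0.988 -0.154  0.004 -0.002] 2.25
d1 [308. 183.]
d2 [288. 115.]
d3 [265.  38.]
e1 [214. 212.]
e2 [188. 148.]
e3 [160.  76.]
```

View pics/w1.png

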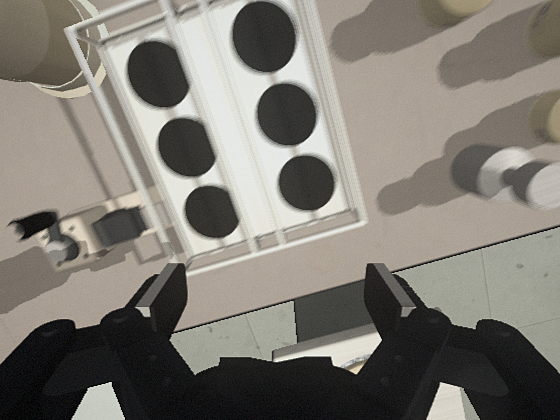

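>>> servo_tool(
  turn=[
    [0,0,0],
    [0,0,0],
    [0,0,0],
    [0,0,0],
    [0,0,0],
  ],
  dp=[
    [0.0285,-0.053,0],
    [0.0285,-0.053,0],
    [0.0285,-0.053,-0.01],
    [0.0285,-0.053,-0.01],
    [0,0,0],
  ],
  fingers=[0.085,0.085,0.085,0.085,0.085],
)

```text
clock: 2.92
position: [595.0, -176.9, 293.1]
ee_rot: [0.987, -0.159, 0.005, -0.001]
contact_force: [0.0, 0.5, -0.2]
gripper_width: 85.2
```

```bash
cat >> h.py <<'E'
def caps(z,name='milk_bottle_1',shift=0):
    # wrist: project cap-top centre from networks' region by bright-cap circle
    s,d=snap('wrist');out=[]
    for r in regions_of(name,'wrist'):
        out.append((r['score'],np.round(r['box']).tolist()))
    return s,d,out
E
python3 - <<'E'
from h import *
s,d,o=caps(136)
print(s['position'].round(1),s['ee_rot'].round(3),o)
for n,p in dict(A=(625,-222,136),B=(547,-356,136),C=(439,-342,136),cw=(394,-235,136)).items():print(n,np.round(proj(d,p,s)))
cv2.imwrite('pics/w2.png',d['img'][:,:,::-1])
E
```

```text
[ 595.  -176.9  293.1] [ 0.987 -0.159  0.005 -0.001] [(0.76, [393.0, 219.0, 95.0, 82.0]), (0.69, [381.0, 140.0, 102.0, 71.0]), (0.67, [550.0, 141.0, 10.0, 32.0]), (0.63, [277.0, 115.0, 58.0, 64.0])]
A [310. 155.]
B [460. 187.]
C [463. 283.]
cw [376. 341.]
```

View pics/w2.png

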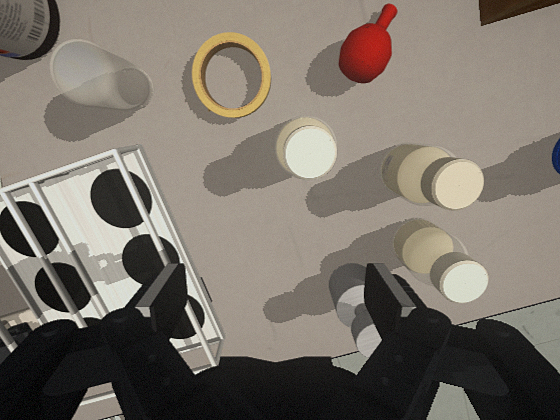

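Run:
```python
from h import *
s,d=snap('wrist')
for p in [(310,151),(459,184),(464,281)]:print(atz(d,*p,136,s).round(1))
```

```text
[ 628.5 -220.8  136. ]
[ 550.6 -353.9  136. ]
[ 440.  -342.6  136. ]
```

>>> servo_tool(
  turn=[
    [0,0,0],
    [0,0,0],
    [0,0,0],
    [0,0,0],
    [0,0,0],
  ],
  dp=[
    [0.033,-0.044,0],
    [0,0,-0.05],
    [0,0,-0.05],
    [0,0,-0.03],
    [0,0,0],
  ],
  fingers=[0.085,0.085,0.085,0.085,0.085],
)

```text
clock: 3.7
position: [628.7, -209.9, 171.2]
ee_rot: [0.989, -0.15, 0.014, -0.002]
contact_force: [0.0, -0.2, 0.0]
gripper_width: 84.8
```

>>> servo_tool(
  turn=[
    [0,0.028,0],
    [0,0,0],
    [0,0,0],
    [0,0,0],
    [0,0,0],
  ],
  dp=[
    [0,-0.011,0],
    [0,0,-0.03],
    [0,0,-0.025],
    [0,0,-0.01],
    [0,0,0],
  ],
  fingers=[0.085,0.085,0.085,0.085,0.085],
)

```text
clock: 4.32
position: [635.3, -217.1, 119.7]
ee_rot: [0.989, -0.145, 0.011, 0.001]
contact_force: [1.2, -0.1, 0.8]
gripper_width: 85.2
```

>>> servo_tool(
  turn=[
    [0,0.022,0],
    [0,0,0],
    [0,0,0],
    [0,0,0],
    [0,0,0],
  ],
  dp=[
    [-0.007,-0.004,0],
    [0,0,-0.012],
    [0,0,0],
    [0,0,0],
    [0,0,0],
  ],
  fingers=[0.085,0.085,0.085,0.085,0.085],
)

```text
clock: 4.95
position: [629.5, -221.6, 110.6]
ee_rot: [0.989, -0.145, 0.002, 0.003]
contact_force: [0.1, -0.7, -0.3]
gripper_width: 84.9
```

>>> servo_tool(
  turn=[
    [0,0,0],
    [0,0,0],
    [0,0,0],
    [0,0,0],
    [0,0,0],
  ],
  dp=[
    [-0.001,0,-0.006],
    [0,0,0],
    [0,0,0],
    [0,0,0],
    [0,0,0],
  ],
  fingers=[0.085,0.04,0.04,0.04,0.04],
)

```text
clock: 5.58
position: [628.6, -222.0, 104.7]
ee_rot: [0.989, -0.145, 0.002, 0.004]
contact_force: [-0.1, -0.0, -0.3]
gripper_width: 51.6
```

>>> servo_tool(
  turn=[
    [0,0,0],
    [0,0,0],
    [0,0,0],
    [0,0,0],
    [0,0,0],
  ],
  dp=[
    [0,0,0.04],
    [0,0,0.05],
    [0,0,0.05],
    [0.003,0.03,0.03],
    [0.003,0.05,0],
  ],
  fingers=[0.04,0.04,0.04,0.04,0.04],
)

```text
clock: 6.2
position: [629.8, -141.1, 271.9]
ee_rot: [0.989, -0.149, -0.005, 0.001]
contact_force: [0.9, 1.0, -4.0]
gripper_width: 51.6
```

>>> servo_tool(
  turn=[
    [0,0,0],
    [0,0,0],
    [0,0,0],
    [0,0,0],
    [0,0,0],
  ],
  dp=[
    [0,0.05,0],
    [0,0.05,0],
    [0,0.025,0],
    [0,0,0],
    [0,0,0],
  ],
  fingers=[0.04,0.04,0.04,0.04,0.04],
)

```text
clock: 6.82
position: [626.5, -8.1, 266.3]
ee_rot: [0.989, -0.147, -0.01, 0.0]
contact_force: [0.2, 0.3, -3.5]
gripper_width: 51.5
```

>>> servo_tool(
  turn=[
    [0,-0.02,0],
    [0,0,0],
    [0,0,0],
    [0,0,0],
    [0,0,0],
  ],
  dp=[
    [0.013,0.014,0],
    [0,0,0],
    [0,0,-0.03],
    [0,0,-0.02],
    [0,0,0],
  ],
  fingers=[0.04,0.04,0.04,0.04,0.04],
)

```text
clock: 7.45
position: [641.0, 4.1, 214.4]
ee_rot: [0.989, -0.15, 0.0, -0.002]
contact_force: [-1.1, 1.4, -3.6]
gripper_width: 51.3
```

>>> servo_tool(
  turn=[
    [0,0,0],
    [0,0,0],
    [0,0,0],
    [0,0,0],
    [0,0,0],
  ],
  dp=[
    [-0.001,0.002,-0.02],
    [0,0,-0.012],
    [0,0,-0.005],
    [0,0,-0.002],
    [0,0,0],
  ],
  fingers=[0.04,0.04,0.04,0.04,0.04],
)

```text
clock: 8.07
position: [642.9, 4.9, 179.0]
ee_rot: [0.989, -0.15, 0.004, -0.002]
contact_force: [-0.7, 0.9, -2.8]
gripper_width: 51.5
```

>>> servo_tool(
  turn=[
    [0,0,0],
    [0,0,0],
    [0,0,0],
    [0,0,0],
    [0,0,0],
  ],
  dp=[
    [-0.003,0.001,-0.003],
    [0,0,-0.003],
    [0,0,-0.002],
    [0,0,0],
    [0,0,0],
  ],
  fingers=[0.04,0.04,0.04,0.04,0.04],
)

```text
clock: 8.7
position: [640.6, 5.7, 173.2]
ee_rot: [0.989, -0.15, 0.006, -0.002]
contact_force: [-1.1, -0.1, -2.0]
gripper_width: 51.2
```

>>> servo_tool(
  turn=[
    [0,0.006,0],
    [0,0,0],
    [0,0,0],
    [0,0,0],
    [0,0,0],
  ],
  dp=[
    [-0.001,0,-0.002],
    [0,0,-0.002],
    [0,0,0],
    [0,0,0],
    [0,0,0],
  ],
  fingers=[0.04,0.04,0.04,0.04,0.04],
)

```text
clock: 9.32
position: [640.9, 5.2, 171.7]
ee_rot: [0.989, -0.149, 0.005, -0.001]
contact_force: [-1.3, -0.6, 1.6]
gripper_width: 51.1
```

>>> servo_tool(
  turn=[
    [0,0,0],
    [0,0,0],
    [0,0,0],
    [0,0,0],
    [0,0,0],
  ],
  dp=[
    [0,0,0],
    [0,0,0],
    [0,0,0.01],
    [0,0,0.03],
    [0,0,0.05],
  ],
  fingers=[0.085,0.085,0.085,0.085,0.085],
)

```text
clock: 9.95
position: [639.0, 5.6, 259.1]
ee_rot: [0.989, -0.149, 0.0, -0.0]
contact_force: [0.3, -0.1, -0.3]
gripper_width: 85.3
```

>>> servo_tool(
  turn=[
    [0,0,0],
    [0,0,0],
    [0,0,0],
    [0,0,0],
    [0,0,0],
  ],
  dp=[
    [-0.01,-0.05,0],
    [-0.015,-0.06,0],
    [-0.015,-0.06,0],
    [-0.015,-0.06,0],
    [-0.015,-0.06,0],
  ],
  fingers=[0.085,0.085,0.085,0.085,0.085],
)

```text
clock: 10.58
position: [572.3, -285.9, 270.0]
ee_rot: [0.99, -0.144, 0.01, -0.001]
contact_force: [1.9, -0.5, 0.5]
gripper_width: 84.9
```

>>> servo_tool(
  turn=[
    [0,0,0],
    [0,0,0],
    [0,0,0],
    [0,0,0],
    [0,0,0],
  ],
  dp=[
    [-0.015,-0.05,0],
    [0,0,0],
    [0,0,0],
    [0,0,0],
    [0,0,0],
  ],
  fingers=[0.085,0.085,0.085,0.085,0.085],
)

```text
clock: 11.2
position: [556.6, -339.4, 272.5]
ee_rot: [0.989, -0.146, 0.012, -0.001]
contact_force: [0.6, 0.4, -0.3]
gripper_width: 85.0
```

Run:
```python
from h import *
s,d,o=caps(136)
print(s['position'].round(1),s['ee_rot'].round(3),o)
for n,p in dict(B=(551,-354,136),C=(440,-343,136),cw=(394,-235,136)).items():print(n,np.round(proj(d,p,s)))
cv2.imwrite('pics/w3.png',d['img'][:,:,::-1])
s,d=snap('side');cv2.imwrite('pics/s3.png',d['img'][:,:,::-1])
print([np.round(b['box']).tolist() for b in search_frame('milk_bottle_1','side')])
```

```text
[ 556.6 -339.4  272.5] [ 0.989 -0.146  0.012 -0.001] [(0.83, [438.0, 147.0, 121.0, 69.0]), (0.59, [280.0, 237.0, 60.0, 89.0])]
B [292. 206.]
C [311. 307.]
cw [228. 366.]
[[290.0, 157.0, 23.0, 38.0], [215.0, 247.0, 30.0, 49.0], [259.0, 252.0, 26.0, 44.0], [232.0, 326.0, 32.0, 56.0]]
```

```bash
python3 -c "
import cv2,numpy as np
a=cv2.imread('pics/w3.png')[:,:,];b=cv2.imread('pics/s3.png')[90:400,180:400]
b=cv2.resize(b,(298,420),interpolation=3);cv2.imwrite('pics/m3.png',np.hstack([a[:,100:],b])[:,:800])"
```

```text
(no output)
```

View pics/m3.png

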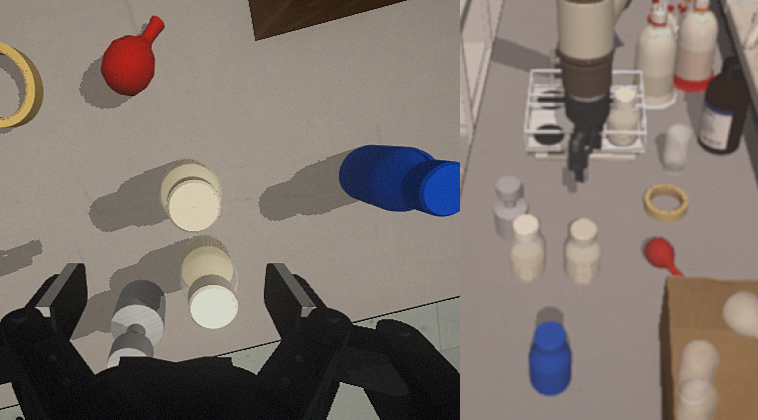

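>>> servo_tool(
  turn=[
    [0,0.024,0],
    [0,0,0],
    [0,0,0],
    [0,0,0],
    [0,0,0],
  ],
  dp=[
    [-0.006,-0.016,0],
    [0,0,-0.04],
    [0,0,-0.05],
    [0,0,-0.02],
    [0,0,0],
  ],
  fingers=[0.085,0.085,0.085,0.085,0.085],
)

```text
clock: 12.02
position: [549.4, -360.2, 160.1]
ee_rot: [0.989, -0.146, -0.001, 0.002]
contact_force: [-0.4, 0.0, 0.2]
gripper_width: 84.9
```

>>> servo_tool(
  turn=[
    [0,0,0],
    [0,0,0],
    [0,0,0],
    [0,0,0],
    [0,0,0],
  ],
  dp=[
    [0.001,0.005,-0.02],
    [0,0,-0.02],
    [0,0,-0.01],
    [0,0,0],
    [0,0,0],
  ],
  fingers=[0.085,0.085,0.085,0.085,0.085],
)

```text
clock: 12.65
position: [553.6, -359.3, 115.1]
ee_rot: [0.989, -0.146, 0.003, 0.004]
contact_force: [-0.3, -0.0, 0.3]
gripper_width: 85.1
```

>>> servo_tool(
  turn=[
    [0,0,0],
    [0,0,0],
    [0,0,0],
    [0,0,0],
    [0,0,0],
  ],
  dp=[
    [-0.003,0.005,-0.006],
    [0,0,-0.004],
    [0,0,0],
    [0,0,0],
    [0,0,0],
  ],
  fingers=[0.085,0.085,0.06,0.04,0.04],
)

```text
clock: 13.28
position: [551.6, -354.5, 106.8]
ee_rot: [0.989, -0.146, 0.006, 0.005]
contact_force: [-0.1, -0.2, 0.5]
gripper_width: 51.4
```

>>> servo_tool(
  turn=[
    [0,0,0],
    [0,0,0],
    [0,0,0],
    [0,0,0],
    [0,0,0],
  ],
  dp=[
    [0,0,0],
    [0,0,0.04],
    [0,0,0.05],
    [0,0,0.05],
    [0,0,0.03],
  ],
  fingers=[0.04,0.04,0.04,0.04,0.04],
)

```text
clock: 13.9
position: [546.2, -351.4, 272.0]
ee_rot: [0.989, -0.147, -0.004, 0.001]
contact_force: [-0.1, -0.8, -3.2]
gripper_width: 51.3
```

>>> servo_tool(
  turn=[
    [0,0,0],
    [0,0,0],
    [0,0,0],
    [0,0,0],
    [0,0,0],
  ],
  dp=[
    [0,0.04,0],
    [0,0.06,0],
    [0,0.06,0],
    [0,0.06,0],
    [0,0.06,0],
  ],
  fingers=[0.04,0.04,0.04,0.04,0.04],
)

```text
clock: 14.52
position: [542.9, -67.0, 268.7]
ee_rot: [0.988, -0.152, -0.007, 0.0]
contact_force: [1.4, 0.1, -2.4]
gripper_width: 51.1
```

>>> servo_tool(
  turn=[
    [0,0,0],
    [0,0,0],
    [0,0,0],
    [0,0,0],
    [0,0,0],
  ],
  dp=[
    [0,0.06,0],
    [0,0.06,0],
    [0.03,0.035,0],
    [0.04,0.04,0],
    [0,0,0],
  ],
  fingers=[0.04,0.04,0.04,0.04,0.04],
)

```text
clock: 15.15
position: [608.8, 138.7, 262.5]
ee_rot: [0.989, -0.149, -0.013, 0.002]
contact_force: [0.2, -0.2, -3.1]
gripper_width: 51.6
```

>>> servo_tool(
  turn=[
    [0,-0.026,0],
    [0,0,0],
    [0,0,0],
    [0,0,0],
    [0,0,0],
  ],
  dp=[
    [0.03,-0.003,0],
    [0,0,0],
    [0,0,0],
    [0,0,-0.02],
    [0,0,0],
  ],
  fingers=[0.04,0.04,0.04,0.04,0.04],
)

```text
clock: 15.78
position: [634.8, 134.0, 238.1]
ee_rot: [0.989, -0.15, -0.005, 0.002]
contact_force: [0.1, 0.0, -3.2]
gripper_width: 51.5
```

>>> servo_tool(
  turn=[
    [0,-0.01,0],
    [0,0,0],
    [0,0,0],
    [0,0,0],
    [0,0,0],
  ],
  dp=[
    [0.004,0.002,-0.02],
    [0,0,-0.02],
    [0,0,-0.01],
    [0,0,0],
    [0,0,0],
  ],
  fingers=[0.04,0.04,0.04,0.04,0.04],
)

```text
clock: 16.4
position: [639.8, 135.6, 193.2]
ee_rot: [0.989, -0.149, 0.004, -0.001]
contact_force: [-0.2, 0.1, -2.8]
gripper_width: 51.1
```

>>> servo_tool(
  turn=[
    [0,0.006,0],
    [0,0,0],
    [0,0,0],
    [0,0,0],
    [0,0,0],
  ],
  dp=[
    [-0.001,0,-0.008],
    [0,0,-0.004],
    [0,0,-0.002],
    [0,0,-0.001],
    [0,0,0],
  ],
  fingers=[0.04,0.04,0.04,0.04,0.04],
)

```text
clock: 17.02
position: [639.7, 136.1, 179.7]
ee_rot: [0.989, -0.149, 0.002, -0.001]
contact_force: [-0.6, -0.4, -2.2]
gripper_width: 51.4
```

>>> servo_tool(
  turn=[
    [0,0,0],
    [0,0,0],
    [0,0,0],
    [0,0,0],
    [0,0,0],
  ],
  dp=[
    [0,0,-0.002],
    [0,0,-0.001],
    [0,0,0],
    [0,0,0],
    [0,0,0],
  ],
  fingers=[0.04,0.04,0.04,0.04,0.04],
)

```text
clock: 17.65
position: [639.9, 136.2, 177.8]
ee_rot: [0.989, -0.149, 0.003, -0.001]
contact_force: [-0.0, 1.2, 0.0]
gripper_width: 51.6
```

>>> servo_tool(
  turn=[
    [0,0,0],
    [0,0,0],
    [0,0,0],
    [0,0,0],
    [0,0,0],
  ],
  dp=[
    [0,0,-0.0005],
    [0,0,0],
    [0,0,0.01],
    [0,0,0.03],
    [0,0,0.05],
  ],
  fingers=[0.085,0.085,0.085,0.085,0.085],
)

```text
clock: 18.27
position: [639.3, 135.3, 266.9]
ee_rot: [0.989, -0.149, 0.001, 0.001]
contact_force: [0.9, 0.7, -0.8]
gripper_width: 85.1
```

>>> servo_tool(
  turn=[
    [0,0,0],
    [0,0,0],
    [0,0,0],
    [0,0,0],
    [0,0,0],
  ],
  dp=[
    [-0.022,-0.04,0.01],
    [-0.022,-0.053,0],
    [-0.022,-0.053,0],
    [-0.022,-0.053,0],
    [-0.022,-0.053,0],
  ],
  fingers=[0.085,0.085,0.085,0.085,0.085],
)

```text
clock: 18.9
position: [530.8, -119.6, 288.2]
ee_rot: [0.989, -0.145, 0.011, -0.002]
contact_force: [0.5, -0.3, 0.2]
gripper_width: 84.8
```

>>> servo_tool(
  turn=[
    [0,0,0],
    [0,0,0],
    [0,0,0],
    [0,0,0],
    [0,0,0],
  ],
  dp=[
    [-0.022,-0.053,0],
    [-0.022,-0.053,0],
    [-0.022,-0.053,0],
    [-0.015,-0.045,0],
    [0,0,0],
  ],
  fingers=[0.085,0.085,0.085,0.085,0.085],
)

```text
clock: 19.52
position: [445.5, -333.7, 295.0]
ee_rot: [0.989, -0.147, 0.016, -0.0]
contact_force: [0.6, -0.1, -0.7]
gripper_width: 85.1
```

Run:
```python
from h import *
s,d,o=caps(136)
print(s['position'].round(1),s['ee_rot'].round(3),o)
for n,p in dict(C=(440,-343,136),cw=(394,-235,136)).items():print(n,np.round(proj(d,p,s)))
cv2.imwrite('pics/w4.png',d['img'][:,:,::-1])
t,e=snap('side')
print([np.round(b['box']).tolist() for b in search_frame('milk_bottle_1','side')])
b=cv2.resize(e['img'][90:400,180:400,::-1],(298,420),interpolation=3);cv2.imwrite('pics/m4.png',np.hstack([d['img'][:,100:,::-1],b]))
```

```text
[ 445.5 -333.7  295. ] [ 0.989 -0.147  0.016 -0.   ] [(0.8, [422.0, 40.0, 132.0, 80.0]), (0.77, [259.0, 160.0, 59.0, 67.0])]
C [286. 203.]
cw [203. 270.]
[[232.0, 326.0, 29.0, 56.0], [289.0, 157.0, 23.0, 40.0], [288.0, 128.0, 24.0, 36.0]]
```

View pics/m4.png

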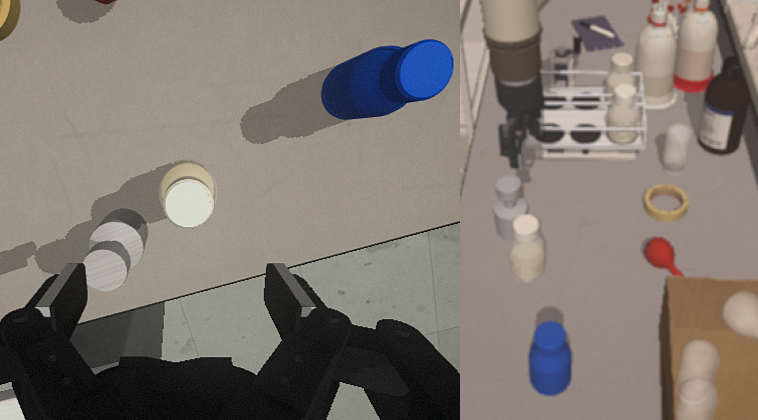

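>>> servo_tool(
  turn=[
    [0,0.032,0],
    [0,0,0],
    [0,0,0],
    [0,0,0],
    [0,0,0],
  ],
  dp=[
    [-0.006,-0.011,0],
    [0,0,-0.05],
    [0,0,-0.05],
    [0,0,-0.03],
    [0,0,0],
  ],
  fingers=[0.085,0.085,0.085,0.085,0.085],
)

```text
clock: 20.35
position: [443.4, -339.8, 163.1]
ee_rot: [0.99, -0.139, -0.001, 0.003]
contact_force: [0.5, -0.3, 0.6]
gripper_width: 84.9
```

>>> servo_tool(
  turn=[
    [0,0,0],
    [0,0,0],
    [0,0,0],
    [0,0,0],
    [0,0,0],
  ],
  dp=[
    [-0.005,-0.005,-0.02],
    [0,0,-0.02],
    [0,0,-0.01],
    [0,0,0],
    [0,0,0],
  ],
  fingers=[0.085,0.085,0.085,0.085,0.085],
)

```text
clock: 20.98
position: [444.3, -346.9, 119.4]
ee_rot: [0.991, -0.136, 0.004, 0.006]
contact_force: [0.9, 0.3, -0.0]
gripper_width: 85.0
```

>>> servo_tool(
  turn=[
    [0,0.01,0],
    [0,0,0],
    [0,0,0],
    [0,0,0],
    [0,0,0],
  ],
  dp=[
    [-0.005,0.002,-0.008],
    [0,0,-0.004],
    [0,0,0],
    [0,0,0],
    [0,0,0],
  ],
  fingers=[0.085,0.085,0.06,0.04,0.04],
)

```text
clock: 21.6
position: [440.0, -345.3, 108.5]
ee_rot: [0.991, -0.136, 0.001, 0.008]
contact_force: [0.1, -0.6, -0.0]
gripper_width: 51.2
```

>>> servo_tool(
  turn=[
    [0,0,0],
    [0,0,0],
    [0,0,0],
    [0,0,0],
    [0,0,0],
  ],
  dp=[
    [0,0,0],
    [0,0,0.04],
    [0,0,0.05],
    [0,0,0.05],
    [0,0,0.03],
  ],
  fingers=[0.04,0.04,0.04,0.04,0.04],
)

```text
clock: 22.22
position: [434.8, -342.1, 275.7]
ee_rot: [0.991, -0.137, -0.007, 0.004]
contact_force: [0.2, -0.0, -4.0]
gripper_width: 51.0
```

>>> servo_tool(
  turn=[
    [0,0,0],
    [0,0,0],
    [0,0,0],
    [0,0,0],
    [0,0,0],
  ],
  dp=[
    [0.006,0.04,0],
    [0.006,0.06,0],
    [0.006,0.06,0],
    [0.006,0.06,0],
    [0.006,0.06,0],
  ],
  fingers=[0.04,0.04,0.04,0.04,0.04],
)

```text
clock: 22.85
position: [462.5, -57.0, 273.7]
ee_rot: [0.99, -0.142, -0.009, 0.003]
contact_force: [1.2, 0.2, -3.9]
gripper_width: 51.1
```

>>> servo_tool(
  turn=[
    [0,0,0],
    [0,0,0],
    [0,0,0],
    [0,0,0],
    [0,0,0],
  ],
  dp=[
    [0.003,0.06,0],
    [0.003,0.06,0],
    [0,0.055,0],
    [0,0,0],
    [0,0,0],
  ],
  fingers=[0.04,0.04,0.04,0.04,0.04],
)

```text
clock: 23.48
position: [464.0, 127.0, 268.9]
ee_rot: [0.99, -0.14, -0.013, 0.004]
contact_force: [0.2, -0.4, -1.9]
gripper_width: 51.3
```

>>> servo_tool(
  turn=[
    [0,-0.025,0],
    [0,0,0],
    [0,0,0],
    [0,0,0],
    [0,0,0],
  ],
  dp=[
    [0,0.008,0],
    [0,0,0],
    [0,0,-0.01],
    [0,0,-0.02],
    [0,0,0],
  ],
  fingers=[0.04,0.04,0.04,0.04,0.04],
)

```text
clock: 24.1
position: [463.2, 131.9, 236.7]
ee_rot: [0.99, -0.143, -0.001, 0.003]
contact_force: [1.0, 0.5, -3.5]
gripper_width: 51.1
```

>>> servo_tool(
  turn=[
    [0,0,0],
    [0,0,0],
    [0,0,0],
    [0,0,0],
    [0,0,0],
  ],
  dp=[
    [0,0.004,-0.02],
    [0,0,-0.02],
    [0,0,-0.01],
    [0,0,0],
    [0,0,0],
  ],
  fingers=[0.04,0.04,0.04,0.04,0.04],
)

```text
clock: 24.72
position: [465.7, 135.6, 188.8]
ee_rot: [0.99, -0.143, 0.002, 0.002]
contact_force: [0.6, -0.7, -3.0]
gripper_width: 51.3
```

>>> servo_tool(
  turn=[
    [0,0,0],
    [0,0,0],
    [0,0,0],
    [0,0,0],
    [0,0,0],
  ],
  dp=[
    [-0.002,0,-0.006],
    [0,0,-0.004],
    [0,0,-0.003],
    [0,0,-0.001],
    [0,0,0],
  ],
  fingers=[0.04,0.04,0.04,0.04,0.04],
)

```text
clock: 25.35
position: [465.2, 136.5, 177.2]
ee_rot: [0.99, -0.143, 0.004, 0.0]
contact_force: [-1.2, 0.6, 1.2]
gripper_width: 51.3
```

>>> servo_tool(
  turn=[
    [0,0,0],
    [0,0,0],
    [0,0,0],
    [0,0,0],
    [0,0,0],
  ],
  dp=[
    [-0.001,0,-0.0015],
    [0,0,-0.0005],
    [0,0,0],
    [0,0,0],
    [0,0,0],
  ],
  fingers=[0.04,0.04,0.04,0.04,0.04],
)

```text
clock: 25.98
position: [464.9, 136.7, 176.7]
ee_rot: [0.99, -0.142, 0.005, -0.0]
contact_force: [-1.7, -0.9, 2.6]
gripper_width: 51.1
```

>>> servo_tool(
  turn=[
    [0,0,0],
    [0,0,0],
    [0,0,0],
    [0,0,0],
    [0,0,0],
  ],
  dp=[
    [0,0,0],
    [0,0,0],
    [0,0,0.01],
    [0,0,0.03],
    [0,0,0.05],
  ],
  fingers=[0.085,0.085,0.085,0.085,0.085],
)

```text
clock: 26.6
position: [463.2, 135.5, 265.2]
ee_rot: [0.99, -0.142, 0.002, 0.002]
contact_force: [1.7, 1.0, -0.2]
gripper_width: 84.8
```

>>> servo_tool(
  turn=[
    [0,0,0],
    [0,0,0],
    [0,0,0],
    [0,0,0],
    [0,0,0],
  ],
  dp=[
    [-0.01,-0.05,0.01],
    [-0.01,-0.06,0],
    [-0.01,-0.06,0],
    [-0.01,-0.06,0],
    [-0.01,-0.06,0],
  ],
  fingers=[0.085,0.085,0.085,0.085,0.085],
)

```text
clock: 27.22
position: [415.3, -158.0, 284.8]
ee_rot: [0.99, -0.137, 0.011, -0.001]
contact_force: [1.0, -0.2, 0.6]
gripper_width: 84.9
```

>>> servo_tool(
  turn=[
    [0,0,0],
    [0,0,0],
    [0,0,0],
    [0,0,0],
    [0,0,0],
  ],
  dp=[
    [-0.01,-0.06,0],
    [-0.005,-0.015,0],
    [0,0,0],
    [0,0,0],
    [0,0,0],
  ],
  fingers=[0.085,0.085,0.085,0.085,0.085],
)

```text
clock: 27.85
position: [399.0, -237.9, 287.6]
ee_rot: [0.99, -0.14, 0.013, -0.0]
contact_force: [0.2, -0.2, 0.1]
gripper_width: 85.2
```

Run:
```python
from h import *
s,d,o=caps(136,'counterweight')
print(s['position'].round(1),s['ee_rot'].round(3),o)
for n,p in dict(cw=(394,-238,136)).items():print(n,np.round(proj(d,p,s)))
t,e=snap('side')
print([np.round(b['box']).tolist() for b in search_frame('milk_bottle_1','side')])
b=cv2.resize(e['img'][90:400,180:400,::-1],(298,420),interpolation=3);cv2.imwrite('pics/m5.png',np.hstack([d['img'][:,100:,::-1],b]))
```

```text
[ 399.  -237.9  287.6] [ 0.99  -0.14   0.013 -0.   ] [(0.65, [248.0, 159.0, 57.0, 73.0])]
cw [277. 206.]
[[238.0, 125.0, 25.0, 47.0], [290.0, 130.0, 21.0, 30.0], [230.0, 326.0, 30.0, 53.0], [289.0, 151.0, 22.0, 39.0]]
```

View pics/m5.png

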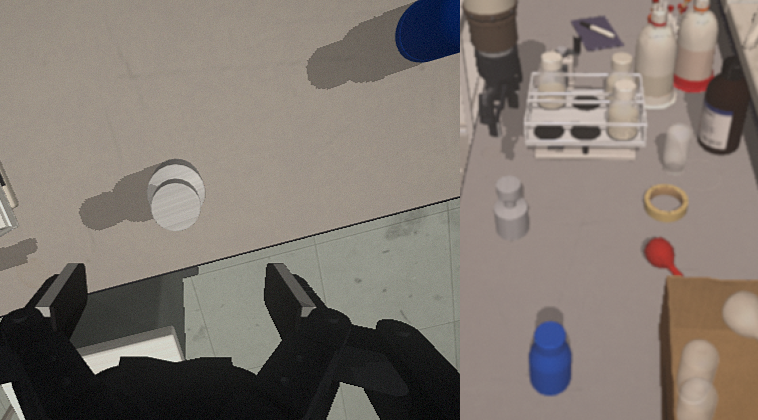

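>>> servo_tool(
  turn=[
    [0,0.026,0],
    [0,0,0],
    [0,0,0],
    [0,0,0],
    [0,0,0],
  ],
  dp=[
    [-0.007,0,0],
    [0,0,-0.05],
    [0,0,-0.05],
    [0,0,-0.025],
    [0,0,0],
  ],
  fingers=[0.085,0.085,0.085,0.085,0.085],
)

```text
clock: 28.68
position: [391.5, -237.3, 160.6]
ee_rot: [0.99, -0.139, -0.0, 0.002]
contact_force: [1.2, -0.1, 1.2]
gripper_width: 85.1
```

>>> servo_tool(
  turn=[
    [0,0,0],
    [0,0,0],
    [0,0,0],
    [0,0,0],
    [0,0,0],
  ],
  dp=[
    [-0.002,0,-0.015],
    [0,0,-0.015],
    [0,0,-0.005],
    [0,0,0],
    [0,0,0],
  ],
  fingers=[0.085,0.085,0.085,0.085,0.085],
)

```text
clock: 29.3
position: [393.9, -238.5, 130.8]
ee_rot: [0.991, -0.137, 0.004, 0.004]
contact_force: [0.5, 0.3, -0.9]
gripper_width: 85.0
```

>>> servo_tool(
  turn=[
    [0,0.008,0],
    [0,0,0],
    [0,0,0],
    [0,0,0],
    [0,0,0],
  ],
  dp=[
    [-0.001,0,-0.012],
    [0,0,-0.008],
    [0,0,-0.004],
    [0,0,0],
    [0,0,0],
  ],
  fingers=[0.085,0.085,0.085,0.085,0.085],
)

```text
clock: 29.92
position: [393.0, -238.6, 105.6]
ee_rot: [0.991, -0.137, 0.0, 0.004]
contact_force: [-1.1, 0.3, 0.7]
gripper_width: 84.8
```

>>> servo_tool(
  turn=[
    [0,0,0],
    [0,0,0],
    [0,0,0],
    [0,0,0],
    [0,0,0],
  ],
  dp=[
    [0,0,0],
    [0,0,0],
    [0,0,0],
    [0,0,0],
    [0,0,0],
  ],
  fingers=[0.06,0.04,0.04,0.04,0.04],
)

```text
clock: 30.55
position: [393.6, -238.6, 106.3]
ee_rot: [0.991, -0.137, 0.001, 0.004]
contact_force: [-0.5, 1.3, 0.5]
gripper_width: 49.1
```

>>> servo_tool(
  turn=[
    [0,0,0],
    [0,0,0],
    [0,0,0],
    [0,0,0],
    [0,0,0],
  ],
  dp=[
    [0,0,0],
    [0,0,0.04],
    [0,0,0.05],
    [0,0,0.05],
    [0,0,0.03],
  ],
  fingers=[0.04,0.04,0.04,0.04,0.04],
)

```text
clock: 31.18
position: [387.8, -236.8, 274.7]
ee_rot: [0.99, -0.138, -0.007, 0.002]
contact_force: [0.8, -1.1, -3.7]
gripper_width: 49.3
```

>>> servo_tool(
  turn=[
    [0,0,0],
    [0,0,0],
    [0,0,0],
    [0,0,0],
    [0,0,0],
  ],
  dp=[
    [0.017,0.04,0],
    [0.017,0.055,0],
    [0.017,0.055,0],
    [0.017,0.05,0],
    [0.006,0.03,0],
  ],
  fingers=[0.04,0.04,0.04,0.04,0.04],
)

```text
clock: 31.8
position: [460.6, -1.8, 273.0]
ee_rot: [0.99, -0.143, -0.008, 0.002]
contact_force: [-0.1, -0.4, -3.2]
gripper_width: 49.3
```

>>> servo_tool(
  turn=[
    [0,0,0],
    [0,0,0],
    [0,0,0],
    [0,0,0],
    [0,0,0],
  ],
  dp=[
    [0,0,0],
    [0,0,0],
    [0,0,0],
    [0,0,0],
    [0,0,0],
  ],
  fingers=[0.04,0.04,0.04,0.04,0.04],
)

```text
clock: 32.42
position: [458.5, -2.6, 270.3]
ee_rot: [0.99, -0.143, -0.011, 0.003]
contact_force: [0.1, 0.3, -3.3]
gripper_width: 49.3
```

>>> servo_tool(
  turn=[
    [0,-0.022,0],
    [0,0,0],
    [0,0,0],
    [0,0,0],
    [0,0,0],
  ],
  dp=[
    [0.005,0.008,0],
    [0,0,0],
    [0,0,-0.02],
    [0,0,-0.02],
    [0,0,0],
  ],
  fingers=[0.04,0.04,0.04,0.04,0.04],
)

```text
clock: 33.05
position: [464.1, 6.0, 230.3]
ee_rot: [0.99, -0.143, 0.002, 0.001]
contact_force: [0.3, 0.1, -1.7]
gripper_width: 48.9
```

>>> servo_tool(
  turn=[
    [0,0,0],
    [0,0,0],
    [0,0,0],
    [0,0,0],
    [0,0,0],
  ],
  dp=[
    [0,0,-0.02],
    [0,0,-0.01],
    [0,0,0],
    [0,0,0],
    [0,0,0],
  ],
  fingers=[0.04,0.04,0.04,0.04,0.04],
)

```text
clock: 33.67
position: [467.3, 6.6, 204.1]
ee_rot: [0.99, -0.142, 0.006, -0.0]
contact_force: [0.2, 0.2, -3.2]
gripper_width: 49.1
```

>>> servo_tool(
  turn=[
    [0,0.01,0],
    [0,0,0],
    [0,0,0],
    [0,0,0],
    [0,0,0],
  ],
  dp=[
    [-0.004,-0.001,-0.012],
    [0,0,-0.006],
    [0,0,-0.003],
    [0,0,0],
    [0,0,0],
  ],
  fingers=[0.04,0.04,0.04,0.04,0.04],
)

```text
clock: 34.3
position: [463.2, 5.5, 182.2]
ee_rot: [0.99, -0.142, 0.001, 0.001]
contact_force: [-0.6, 0.4, -2.1]
gripper_width: 48.9
```

>>> servo_tool(
  turn=[
    [0,0,0],
    [0,0,0],
    [0,0,0],
    [0,0,0],
    [0,0,0],
  ],
  dp=[
    [0,0,-0.002],
    [0,0,-0.002],
    [0,0,-0.001],
    [0,0,0],
    [0,0,0],
  ],
  fingers=[0.04,0.04,0.04,0.04,0.04],
)

```text
clock: 34.92
position: [463.3, 5.1, 177.6]
ee_rot: [0.99, -0.142, 0.001, 0.001]
contact_force: [-0.3, 0.7, -1.7]
gripper_width: 49.1
```

>>> servo_tool(
  turn=[
    [0,0,0],
    [0,0,0],
    [0,0,0],
    [0,0,0],
    [0,0,0],
  ],
  dp=[
    [0,0,-0.001],
    [0,0,-0.001],
    [0,0,0],
    [0,0,0],
    [0,0,0],
  ],
  fingers=[0.04,0.04,0.085,0.085,0.085],
)

```text
clock: 35.55
position: [465.0, 5.6, 176.7]
ee_rot: [0.99, -0.141, 0.003, 0.0]
contact_force: [0.0, 0.0, 0.1]
gripper_width: 85.1
```

>>> servo_tool(
  turn=[
    [0,0,0],
    [0,0,0],
    [0,0,0],
    [0,0,0],
    [0,0,0],
  ],
  dp=[
    [0,0,0.01],
    [0,0,0.04],
    [0,0,0.05],
    [0,0,0.05],
    [0,0,0.03],
  ],
  fingers=[0.085,0.085,0.085,0.085,0.085],
)

```text
clock: 36.17
position: [463.3, 5.0, 363.4]
ee_rot: [0.99, -0.141, 0.003, 0.001]
contact_force: [-0.0, 0.6, -0.3]
gripper_width: 85.6
```

>>> servo_tool(
  turn=[
    [0,0,0],
    [0,0,0],
    [0,0,0],
    [0,0,0],
    [0,0,0],
  ],
  dp=[
    [-0.015,0.05,0.02],
    [-0.015,0.05,0.02],
    [0,0,0],
    [0,0,0],
    [0,0,0],
  ],
  fingers=[0.085,0.085,0.085,0.085,0.085],
)

```text
clock: 36.8
position: [432.9, 106.0, 410.6]
ee_rot: [0.99, -0.143, 0.007, -0.002]
contact_force: [0.3, 0.0, -0.6]
gripper_width: 85.4
```

Run:
```python
from h import *
s,d=snap('wrist','w6.png')
print(s['position'].round(1),s['ee_rot'].round(3))
for n,p in dict(A=(640,5,206),B=(640,136,206),C=(465,136.5,206),cw=(463,5,206)).items():print(n,np.round(proj(d,p,s)))
t,e=snap('side','s6.png');t,e2=snap('scene','c6.png')
a=cv2.resize(d['img'][0:300,60:460,::-1],(600,450))
b=cv2.resize(e['img'][100:200,210:340,::-1],(585,450),interpolation=3)
cv2.imwrite('pics/m6.png',cv2.resize(np.hstack([a,b]),(800,304)))
```

```text
[432.9 106.  410.6] [ 0.99  -0.143  0.007 -0.002]
A [316. -45.]
B [188.   0.]
C [242. 169.]
cw [356. 138.]
```

View pics/w6.png

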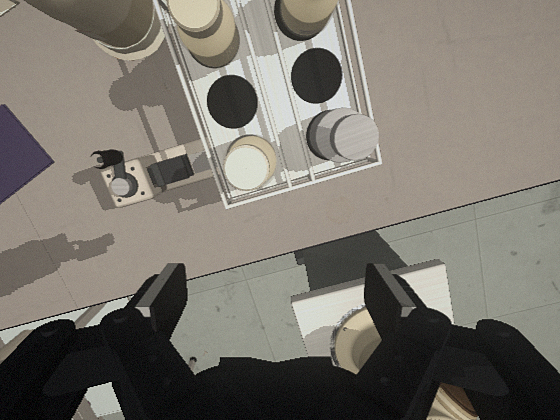

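Run:
```python
import cv2,numpy as np
a=cv2.resize(cv2.imread('pics/s6.png')[105:215,215:325],(400,400),interpolation=3)
b=cv2.resize(cv2.imread('pics/c6.png')[155:255,130:280],(600,400),interpolation=3)
cv2.imwrite('pics/m6.png',cv2.resize(np.hstack([a,b]),(800,320)))
```

```text
(no output)
```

View pics/m6.png

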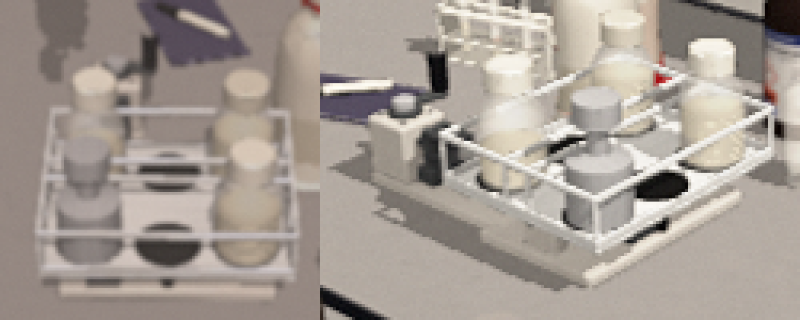

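Run:
```python
from h import *
s,d=snap('wrist');_,e=snap('scene');_,g=snap('side')
P=dict(e2=(0,65,0),d2=(0,-65,0),c1=(-142,116,57),c2=(-142,-116,57),b1=(-142,116,0),b2=(-142,-116,0),C=(-87,65,136),cw=(-88,-66,136),A=(88,-66,136),B=(88,65,136))
for n,p in P.items():
    o=[]
    for t in(-.07,0,.07):
        y,z=p[1],p[2]+15
        w=(551+p[0],71+y*np.cos(t)-z*np.sin(t),55+y*np.sin(t)+z*np.cos(t))
        o.append(' '.join('%d,%d'%tuple(np.round(proj(c,w,s))) for c in(d,)) +' | %.1f,%.1f'%proj(e,w)+' | %.1f,%.1f'%proj(g,w))
    print(n,*o,sep='   ')
```

```text
e2   234,101 | 207.9,203.2 | 273.1,166.7   235,101 | 208.0,202.2 | 273.1,165.8   235,100 | 208.1,201.1 | 273.1,165.0
d2   318,74 | 234.6,210.8 | 272.9,188.3   319,74 | 234.9,212.1 | 272.9,189.6   319,74 | 235.2,213.3 | 272.9,190.8
c1   225,207 | 165.9,199.2 | 232.6,144.7   227,208 | 166.6,197.4 | 232.4,143.5   230,209 | 167.4,195.7 | 232.2,142.4
c2   383,165 | 214.7,213.7 | 227.1,182.3   385,163 | 216.1,216.4 | 227.1,185.4   386,161 | 217.3,219.2 | 227.2,188.4
b1   233,198 | 168.3,214.4 | 233.4,158.6   233,199 | 168.2,212.4 | 233.2,156.9   233,200 | 168.3,210.4 | 233.1,155.2
b2   373,159 | 216.6,230.0 | 228.1,197.2   373,158 | 217.1,232.3 | 228.2,199.4   372,157 | 217.4,234.6 | 228.3,201.5
C   235,172 | 185.0,175.1 | 247.1,131.7   243,170 | 187.1,174.4 | 246.9,132.2   252,168 | 189.2,174.0 | 246.7,132.9
cw   347,141 | 212.7,182.0 | 244.6,152.2   355,138 | 215.2,184.0 | 244.5,155.3   363,135 | 217.6,186.2 | 244.4,158.6
A   306,-42 | 248.3,166.0 | 301.7,152.7   316,-44 | 250.7,167.9 | 301.8,155.8   326,-45 | 253.1,169.9 | 301.8,159.2
B   180,7 | 220.9,160.4 | 300.0,132.2   188,1 | 222.9,159.7 | 300.2,132.7   197,-4 | 225.1,159.3 | 300.3,133.4
```

```bash
cat > tilt.py <<'E'
from h import *
# tilt by matching tray corner patches against first picture (empty tray, taken as level)
def run():
    _,e=snap('scene');_,g=snap('side')
    for nm,c,ref in(('scene',e,'scene0.png'),('side',g,'side0.png')):
        R=cv2.cvtColor(cv2.imread('pics/'+ref),6);I=cv2.cvtColor(c['img'],7)
        for n,p in dict(fl=(-142,-116,28),fr=(142,-116,28),bl=(-142,116,28),br=(142,116,28),jaw=None,stand=None).items():
            def w(t):
                y,z=p[1],p[2]+15
                return proj(c,(551+p[0],71+y*np.cos(t)-z*np.sin(t),55+y*np.sin(t)+z*np.cos(t)))
            if p is None: 
                u=np.array(proj(c,(481,331,60) if n=='jaw' else (690,-25,10)))
                du=0
            else:
                u=np.array(w(0));du=(np.array(w(.05))-np.array(w(-.05)))/.1
            x,y=np.round(u).astype(int);h=9
            T=cv2.resize(R[y-h:y+h+1,x-h:x+h+1],None,fx=8,fy=8,interpolation=2)
            S=cv2.resize(I[y-h-5:y+h+6,x-h-5:x+h+6],None,fx=8,fy=8,interpolation=2)
            m=cv2.matchTemplate(S,T,5);_,v,_,l=cv2.minMaxLoc(m)
            o=np.array(l)/8-5
            print(nm,n,'shift',o,'score %.2f'%v,'tilt %.3f'%((o@du)/(du@du)) if p else '', 'px/rad',np.round(du))
run()
E
python3 tilt.py
```

```text
scene fl shift [0.375 0.75 ] score 0.60 tilt 0.022 px/rad [12. 36.]
scene fr shift [0.25 0.75] score 0.92 tilt 0.023 px/rad [10. 33.]
scene bl shift [ 0.125 -0.375] score 0.93 tilt 0.014 px/rad [  5. -27.]
scene br shift [ 2.5   -0.625] score 0.46 tilt 0.048 px/rad [  7. -25.]
scene jaw shift [0. 0.] score 0.99  px/rad 0
scene stand shift [0.5   0.375] score 0.96  px/rad 0
side fl shift [-0.125  0.625] score 0.93 tilt 0.017 px/rad [ 1. 37.]
side fr shift [0.   0.75] score 0.92 tilt 0.020 px/rad [-2. 37.]
side bl shift [-0.25 -0.25] score 0.65 tilt 0.014 px/rad [ -3. -20.]
side br shift [ 0.5 -0.5] score 0.79 tilt 0.028 px/rad [  3. -20.]
side jaw shift [ 0.75 -0.25] score 0.74  px/rad 0
side stand shift [0.   0.75] score 0.96  px/rad 0
```

Run:
```python
from h import *
s,d=snap('wrist')
for p in [(250,168),(359,139)]:print(atz(d,*p,206,s).round(1))
c=cv2.cvtColor(d['img'],7)[130:210,205:290];h=cv2.HoughCircles(cv2.resize(c,None,fx=4,fy=4),3,1,60,param1=100,param2=20,minRadius=70,maxRadius=130) 
print(h[0][:3]/4+[205,130,0] if h is not None else None)
```

```text
[464.2 128.1 206. ]
[460.7   2.1 206. ]
[[247.125 166.125  31.25 ]]
```

>>> servo_tool(
  turn=[
    [0,0.014,0],
    [0,0,0],
    [0,0,0],
    [0,0,0],
    [0,0,0],
  ],
  dp=[
    [0.033,0.024,0],
    [0,0,-0.05],
    [0,0,-0.05],
    [0,0,-0.03],
    [0,0,0],
  ],
  fingers=[0.085,0.085,0.085,0.085,0.085],
)

```text
clock: 37.88
position: [467.4, 131.1, 278.3]
ee_rot: [0.99, -0.143, 0.001, -0.002]
contact_force: [0.3, 0.2, 0.7]
gripper_width: 85.1
```

Run:
```python
from h import *
s,d=snap('wrist','w7.png')
print(s['position'].round(1),s['ee_rot'].round(3))
for n,p in dict(C=(466,128,206),C2=(466,136,206)).items():print(n,np.round(proj(d,p,s)))
```

```text
[467.4 131.1 278.3] [ 0.99  -0.143  0.001 -0.002]
C [280. 225.]
C2 [269. 228.]
```

View pics/w7.png

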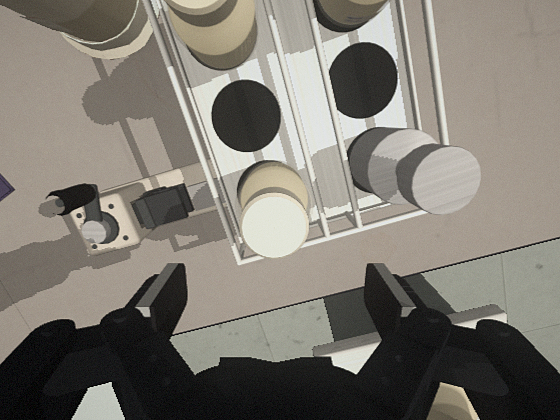

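>>> servo_tool(
  turn=[
    [0,0,0],
    [0,0,0],
    [0,0,0],
    [0,0,0],
    [0,0,0],
  ],
  dp=[
    [-0.003,0.001,-0.03],
    [0,0,-0.04],
    [0,0,-0.02],
    [0,0,0],
    [0,0,0],
  ],
  fingers=[0.085,0.085,0.085,0.085,0.085],
)

```text
clock: 38.55
position: [472.3, 136.0, 199.0]
ee_rot: [0.99, -0.142, 0.012, -0.009]
contact_force: [-0.7, -0.2, 0.2]
gripper_width: 85.0
```

>>> servo_tool(
  turn=[
    [0,0,0],
    [0,0,0],
    [0,0,0],
    [0,0,0],
    [0,0,0],
  ],
  dp=[
    [-0.002,0,-0.008],
    [0,0,0],
    [0,0,0],
    [0,0,0],
    [0,0,0],
  ],
  fingers=[0.085,0.085,0.06,0.04,0.04],
)

```text
clock: 39.17
position: [471.4, 136.6, 193.5]
ee_rot: [0.99, -0.141, 0.014, -0.011]
contact_force: [0.3, -0.2, -0.1]
gripper_width: 49.9
```

>>> servo_tool(
  turn=[
    [0,0,0],
    [0,0,0],
    [0,0,0],
    [-0.018,0.031,0],
    [0,0,0],
  ],
  dp=[
    [0,0,0],
    [0,0,0],
    [0,0,0],
    [-0.007,-0.002,0],
    [0,0,0],
  ],
  fingers=[0.085,0.085,0.085,0.085,0.085],
)

```text
clock: 39.8
position: [464.7, 134.8, 193.8]
ee_rot: [0.99, -0.141, 0.0, 0.0]
contact_force: [-0.6, -0.1, -0.3]
gripper_width: 85.0
```

>>> servo_tool(
  turn=[
    [0,0,0],
    [0,0,0],
    [0,0,0],
    [0,0,0],
    [0,0,0],
  ],
  dp=[
    [0,0,-0.01],
    [0,0,-0.005],
    [0,0,0],
    [0,0,0],
    [0,0,0],
  ],
  fingers=[0.085,0.085,0.085,0.085,0.085],
)

```text
clock: 40.42
position: [464.7, 134.7, 177.4]
ee_rot: [0.99, -0.141, 0.001, 0.0]
contact_force: [-0.6, -0.5, 0.1]
gripper_width: 85.0
```

```bash
python3 tilt.py | grep tilt; python3 -c "
from h import *;s=read_state();print(s['position'],s['ee_rot'])"
```

```text
scene fl shift [0.375 0.625] score 0.59 tilt 0.019 px/rad [12. 36.]
scene fr shift [0.25 0.75] score 0.93 tilt 0.023 px/rad [10. 33.]
scene bl shift [ 0.  -0.5] score 0.91 tilt 0.018 px/rad [  5. -27.]
scene br shift [ 2.625 -0.625] score 0.46 tilt 0.049 px/rad [  7. -25.]
side fl shift [-0.125  0.75 ] score 0.93 tilt 0.020 px/rad [ 1. 37.]
side fr shift [0.   0.75] score 0.93 tilt 0.020 px/rad [-2. 37.]
side bl shift [-5.   -0.25] score 0.43 tilt 0.042 px/rad [ -3. -20.]
side br shift [ 0.5 -0.5] score 0.79 tilt 0.028 px/rad [  3. -20.]
[464.68362408 134.68755487 177.3890259 ] [ 9.89946472e-01 -1.41441232e-01  5.31671113e-04  2.79429481e-04]
```

>>> servo_tool(
  turn=[
    [0,0,0],
    [0,0,0],
    [0,0,0],
    [0,0,0],
    [0,0,0],
  ],
  dp=[
    [0,0,0],
    [0,0,0],
    [0,0,0],
    [0,0,0],
    [0,0,0],
  ],
  fingers=[0.06,0.04,0.04,0.04,0.04],
)

```text
clock: 41.15
position: [464.6, 134.7, 177.6]
ee_rot: [0.99, -0.141, 0.001, 0.0]
contact_force: [0.3, 0.3, -0.1]
gripper_width: 51.2
```

>>> servo_tool(
  turn=[
    [0,0,0],
    [0,0,0],
    [0,0,0],
    [0,0,0],
    [0,0,0],
  ],
  dp=[
    [0,0,0.008],
    [0,0,0],
    [0,0.006,0],
    [0,0,0],
    [0,0,0],
  ],
  fingers=[0.04,0.04,0.04,0.04,0.04],
)

```text
clock: 41.78
position: [463.3, 140.7, 184.5]
ee_rot: [0.99, -0.142, -0.001, 0.001]
contact_force: [1.5, -0.4, -2.4]
gripper_width: 51.4
```

>>> servo_tool(
  turn=[
    [0,0,0],
    [0,0,0],
    [0,0,0],
    [0,0,0],
    [0,0,0],
  ],
  dp=[
    [0,0,-0.003],
    [0,0,-0.002],
    [0,0,-0.002],
    [0,0,0],
    [0,0,0],
  ],
  fingers=[0.04,0.04,0.04,0.04,0.04],
)

```text
clock: 42.4
position: [463.9, 141.1, 178.0]
ee_rot: [0.99, -0.142, -0.0, 0.0]
contact_force: [-0.7, 1.2, -0.9]
gripper_width: 51.4
```

>>> servo_tool(
  turn=[
    [0,0,0],
    [0,0,0],
    [0,0,0],
    [0,0,0],
    [0,0,0],
  ],
  dp=[
    [0,0,-0.001],
    [0,0,0],
    [0,0,0],
    [0,0,0],
    [0,0,0],
  ],
  fingers=[0.04,0.04,0.085,0.085,0.085],
)

```text
clock: 43.02
position: [464.8, 141.2, 177.9]
ee_rot: [0.99, -0.141, 0.001, 0.0]
contact_force: [-0.8, 0.1, 0.8]
gripper_width: 85.1
```

>>> servo_tool(
  turn=[
    [0,0,0],
    [0,0,0],
    [0,0,0],
    [0,0,0],
    [0,0,0],
  ],
  dp=[
    [0,0,0.01],
    [0,0,0.03],
    [0,0,0.05],
    [0,0,0.02],
    [0,0,0],
  ],
  fingers=[0.085,0.085,0.085,0.085,0.085],
)

```text
clock: 43.65
position: [464.8, 140.7, 293.7]
ee_rot: [0.99, -0.141, 0.002, -0.0]
contact_force: [-0.5, -0.2, -0.5]
gripper_width: 84.9
```

```bash
python3 tilt.py | grep tilt; python3 -c "
from h import *;s=read_state();print(s['position'],s['ee_rot'])"
```

```text
scene fl shift [0.25 0.25] score 0.59 tilt 0.008 px/rad [12. 36.]
scene fr shift [0.125 0.375] score 0.95 tilt 0.012 px/rad [10. 33.]
scene bl shift [ 0.125 -0.25 ] score 0.93 tilt 0.010 px/rad [  5. -27.]
scene br shift [2.875 4.375] score 0.45 tilt -0.133 px/rad [  7. -25.]
side fl shift [-0.125  0.5  ] score 0.92 tilt 0.013 px/rad [ 1. 37.]
side fr shift [0.  0.5] score 0.91 tilt 0.013 px/rad [-2. 37.]
side bl shift [-0.25  -0.125] score 0.65 tilt 0.008 px/rad [ -3. -20.]
side br shift [ 0.5  -0.25] score 0.74 tilt 0.015 px/rad [  3. -20.]
[463.87463459 140.25176358 291.59193849] [ 9.89964759e-01 -1.41308991e-01  5.64325454e-05  1.24213562e-03]
```

>>> servo_tool(
  turn=[
    [0,0,0],
    [0,0,0],
    [0,0,0],
    [0,0,0],
    [0,0,0],
  ],
  dp=[
    [0.05,-0.002,0],
    [0.058,-0.002,0],
    [0.058,-0.002,0],
    [0.005,0,0],
    [0,0,0],
  ],
  fingers=[0.085,0.085,0.085,0.085,0.085],
)

```text
clock: 44.38
position: [636.1, 132.9, 282.0]
ee_rot: [0.99, -0.141, -0.007, 0.005]
contact_force: [-0.2, 0.7, 0.6]
gripper_width: 85.0
```

>>> servo_tool(
  turn=[
    [0,0,0],
    [0,0,0],
    [0,0,0],
    [0,0,0],
    [0,0,0],
  ],
  dp=[
    [0,0,0],
    [0,0,-0.03],
    [0,0,-0.03],
    [0,0,0],
    [0,0,0],
  ],
  fingers=[0.085,0.085,0.085,0.085,0.085],
)

```text
clock: 45.0
position: [631.9, 133.9, 225.8]
ee_rot: [0.99, -0.139, -0.005, 0.003]
contact_force: [0.3, -0.1, 0.7]
gripper_width: 85.0
```

>>> servo_tool(
  turn=[
    [0.004,-0.01,0],
    [0,0,0],
    [0,0,0],
    [0,0,0],
    [0,0,0],
  ],
  dp=[
    [0.006,0,-0.01],
    [0,0,-0.02],
    [0,0,-0.01],
    [0,0,-0.005],
    [0,0,0],
  ],
  fingers=[0.085,0.085,0.085,0.085,0.085],
)

```text
clock: 45.62
position: [640.4, 134.7, 183.8]
ee_rot: [0.99, -0.138, 0.005, -0.002]
contact_force: [-0.3, 0.0, -0.6]
gripper_width: 85.1
```

>>> servo_tool(
  turn=[
    [0,0,0],
    [0,0,0],
    [0,0,0],
    [0,0,0],
    [0,0,0],
  ],
  dp=[
    [0,0,0],
    [0,0,0],
    [0,0,0],
    [0,0,0],
    [0,0,0],
  ],
  fingers=[0.085,0.085,0.085,0.085,0.085],
)

```text
clock: 46.25
position: [641.2, 134.9, 185.5]
ee_rot: [0.99, -0.138, 0.006, -0.002]
contact_force: [0.4, 0.2, 0.1]
gripper_width: 84.7
```

>>> servo_tool(
  turn=[
    [-0.003,0.012,0],
    [0,0,0],
    [0,0,0],
    [0,0,0],
    [0,0,0],
  ],
  dp=[
    [-0.002,0,-0.008],
    [0,0,0],
    [0,0,0],
    [0,0,0],
    [0,0,0],
  ],
  fingers=[0.085,0.085,0.06,0.04,0.04],
)

```text
clock: 46.88
position: [639.1, 135.0, 176.8]
ee_rot: [0.99, -0.138, -0.0, 0.0]
contact_force: [0.4, 0.0, -0.3]
gripper_width: 51.5
```

>>> servo_tool(
  turn=[
    [0,0,0],
    [0,0,0],
    [0,0,0],
    [0,0,0],
    [0,0,0],
  ],
  dp=[
    [0,0,0.008],
    [0,0,0],
    [0,0.006,0],
    [0,0,0],
    [0,0,0],
  ],
  fingers=[0.04,0.04,0.04,0.04,0.04],
)

```text
clock: 47.5
position: [637.6, 141.2, 182.9]
ee_rot: [0.99, -0.138, -0.002, 0.001]
contact_force: [0.1, -0.4, -3.4]
gripper_width: 50.9
```

>>> servo_tool(
  turn=[
    [0,0,0],
    [0,0,0],
    [0,0,0],
    [0,0,0],
    [0,0,0],
  ],
  dp=[
    [0,0,-0.003],
    [0,0,-0.002],
    [0,0,-0.001],
    [0,0,0],
    [0,0,0],
  ],
  fingers=[0.04,0.04,0.04,0.04,0.04],
)

```text
clock: 48.12
position: [638.1, 141.7, 177.7]
ee_rot: [0.99, -0.138, -0.001, 0.0]
contact_force: [-0.4, 0.6, -0.8]
gripper_width: 51.1
```

>>> servo_tool(
  turn=[
    [0,0,0],
    [0,0,0],
    [0,0,0],
    [0,0,0],
    [0,0,0],
  ],
  dp=[
    [0,0,0],
    [0,0,0],
    [0,0,0],
    [0,0,0],
    [0,0,0],
  ],
  fingers=[0.04,0.04,0.085,0.085,0.085],
)

```text
clock: 48.75
position: [639.1, 141.4, 179.0]
ee_rot: [0.99, -0.138, -0.0, 0.0]
contact_force: [0.6, -0.7, -0.0]
gripper_width: 85.0
```

>>> servo_tool(
  turn=[
    [0,0,0],
    [0,0,0],
    [0,0,0],
    [0,0,0],
    [0,0,0],
  ],
  dp=[
    [0,0,0.01],
    [0,0,0.03],
    [0,0,0.05],
    [0,0,0.02],
    [0,0,0],
  ],
  fingers=[0.085,0.085,0.085,0.085,0.085],
)

```text
clock: 49.38
position: [639.2, 141.0, 295.4]
ee_rot: [0.99, -0.138, 0.001, -0.0]
contact_force: [0.6, -0.1, -0.1]
gripper_width: 85.1
```

```bash
python3 tilt.py | grep tilt; python3 -c "
from h import *;s=read_state();print(s['position'],s['ee_rot'],s['clock'])"
```

```text
scene fl shift [0. 0.] score 0.59 tilt 0.000 px/rad [12. 36.]
scene fr shift [0.125 0.125] score 0.98 tilt 0.005 px/rad [10. 33.]
scene bl shift [0. 0.] score 0.94 tilt 0.000 px/rad [  5. -27.]
scene br shift [ 1.25 -0.25] score 0.61 tilt 0.022 px/rad [  7. -25.]
side fl shift [-0.125 -0.125] score 0.94 tilt -0.003 px/rad [ 1. 37.]
side fr shift [0.125 0.   ] score 0.93 tilt -0.000 px/rad [-2. 37.]
side bl shift [-0.25  -0.125] score 0.63 tilt 0.008 px/rad [ -3. -20.]
side br shift [ 0.375 -0.375] score 0.77 tilt 0.021 px/rad [  3. -20.]
[638.29327932 140.69331988 292.98980467] [ 9.90422803e-01 -1.38063550e-01 -4.91143395e-04  9.41653435e-04] 49.475
```

>>> servo_tool(
  turn=[
    [0,0,0],
    [0,0,0],
    [0,0,0],
    [0,0,0],
    [0,0,0],
  ],
  dp=[
    [-0.03,0.04,0],
    [-0.04,0.04,0],
    [-0.04,0.04,0],
    [-0.03,0.04,0],
    [0,0,0],
  ],
  fingers=[0.05,0.05,0.05,0.05,0.05],
)

```text
clock: 50.1
position: [491.5, 302.3, 283.4]
ee_rot: [0.99, -0.14, -0.006, 0.006]
contact_force: [0.1, 0.7, 0.0]
gripper_width: 50.2
```

Run:
```python
from h import *
s,d=snap('wrist','w8.png')
print(s['position'].round(1),s['ee_rot'].round(3))
for n,p in dict(grip=(521,311,155),gbase=(521,311,107),ax=(481,331,107)).items():print(n,np.round(proj(d,p,s)))
```

```text
[491.5 302.3 283.4] [ 0.99  -0.14  -0.006  0.006]
grip [254. 175.]
gbase [257. 166.]
ax [250. 206.]
```

View pics/w8.png

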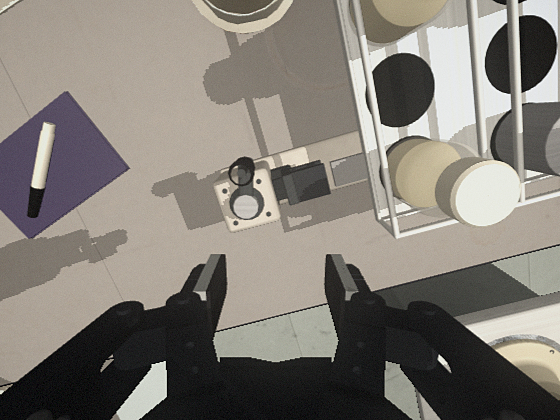

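Run:
```python
from h import *
s,d=snap('wrist')
for p,z in[((241,172),155),((248,205),107),((248,205),112)]:print(p,z,atz(d,*p,z,s).round(1))
cv2.imwrite('pics/w8c.png',cv2.resize(d['img'][140:250,200:300,::-1],(545,600),interpolation=2))
```

```text
(241, 172) 155 [527.2 320.3 155. ]
(248, 205) 107 [483.7 331.2 107. ]
(248, 205) 112 [485.  330.4 112. ]
```

View pics/w8c.png

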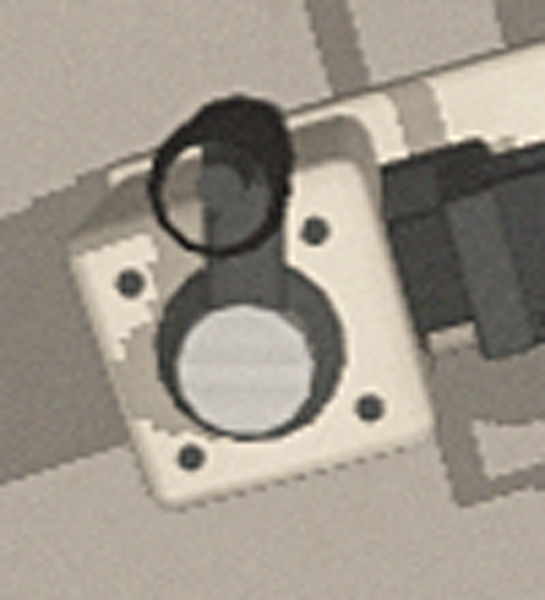

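Run:
```python
from h import *
s,d=snap('wrist')
print(s['position'],s['ee_rot'])
for p,z in[((240.7,176.3),155),((245.9,165.7),107),((245,207.9),100),((245,207.9),110)]:print(p,z,atz(d,*p,z,s).round(1))
# housing top centre from its four screws
q=np.mean([(130,283),(315,231),(371,407),(190,457)],0)/5.45+[200,140];print('housing',atz(d,*q,88,s).round(1))
```

```text
[493.09826003 300.42611937 283.53203656] [ 0.98994165 -0.14119839 -0.00615869  0.00637352]
(240.7, 176.3) 155 [524.6 321.  155. ]
(245.9, 165.7) 107 [526.  319.6 107. ]
(245, 207.9) 100 [480.6 335.9 100. ]
(245, 207.9) 110 [483.3 334.2 110. ]
housing [482.4 334.9  88. ]
```

>>> servo_tool(
  turn=[
    [0.011,-0.014,0],
    [0,0,0],
    [0,0,0],
    [0,0,0],
    [0,0,0],
  ],
  dp=[
    [0.032,0.02,0],
    [0,0,-0.04],
    [0,0,-0.04],
    [0,0,0],
    [0,0,0],
  ],
  fingers=[0.055,0.055,0.055,0.055,0.055],
)

```text
clock: 50.88
position: [531.5, 315.1, 202.2]
ee_rot: [0.989, -0.146, 0.001, -0.0]
contact_force: [0.3, 0.5, 0.9]
gripper_width: 54.7
```

>>> servo_tool(
  turn=[
    [0,0,0],
    [0,0,0],
    [0,0,0],
    [0,0,0],
    [0,0,0],
  ],
  dp=[
    [-0.006,0.005,0],
    [0,0,0],
    [0,0,-0.02],
    [0,0,-0.02],
    [0,0,0],
  ],
  fingers=[0.055,0.055,0.055,0.055,0.055],
)

```text
clock: 51.5
position: [527.3, 322.6, 168.7]
ee_rot: [0.989, -0.146, 0.006, -0.005]
contact_force: [-0.1, 0.0, -0.4]
gripper_width: 55.0
```

>>> servo_tool(
  turn=[
    [-0.008,0.013,0],
    [0,0,0],
    [0,0,0],
    [0,0,0],
    [0,0,0],
  ],
  dp=[
    [-0.002,-0.002,0],
    [0,0,-0.02],
    [0,0,-0.02],
    [0,0,-0.006],
    [0,0,0],
  ],
  fingers=[0.055,0.055,0.055,0.055,0.055],
)

```text
clock: 52.12
position: [528.1, 323.1, 128.9]
ee_rot: [0.989, -0.145, 0.003, -0.004]
contact_force: [0.7, -0.5, -0.9]
gripper_width: 55.1
```

>>> servo_tool(
  turn=[
    [0,0,0],
    [0,0,0],
    [0,0,0],
    [0,0,0],
    [0,0,0],
  ],
  dp=[
    [0,0,0],
    [0,0,0],
    [0,0,0],
    [0,0,0],
    [0,0,0],
  ],
  fingers=[0.055,0.03,0.03,0.015,0.015],
)

```text
clock: 52.75
position: [529.1, 323.9, 131.9]
ee_rot: [0.989, -0.145, 0.005, -0.006]
contact_force: [-0.3, 0.7, -1.0]
gripper_width: 20.9
```

>>> servo_tool(
  turn=[
    [0,0,0],
    [-0.011,0.012,0],
    [0,0,0],
    [0,0,0],
    [0,0,0],
  ],
  dp=[
    [0,0,0],
    [-0.004,-0.001,-0.007],
    [0,0,-0.004],
    [0,0,0],
    [0,0,0],
  ],
  fingers=[0.045,0.045,0.045,0.045,0.045],
)

```text
clock: 53.38
position: [524.6, 322.8, 119.4]
ee_rot: [0.989, -0.145, -0.001, 0.002]
contact_force: [0.5, -0.1, -0.0]
gripper_width: 44.9
```

>>> servo_tool(
  turn=[
    [0,0,0],
    [0,0,0],
    [0,0,0],
    [0,0,0],
    [0,0,0],
  ],
  dp=[
    [0,0,0],
    [0,0,0],
    [0,0,0],
    [0,0,0],
    [0,0,0],
  ],
  fingers=[0.035,0.025,0.015,0.015,0.015],
)

```text
clock: 54.0
position: [525.0, 323.2, 120.0]
ee_rot: [0.989, -0.145, -0.001, 0.001]
contact_force: [0.2, 0.0, 0.1]
gripper_width: 21.1
```

```bash
cat > crank.py <<'E'
import sys,numpy as np
x,y,st,n=map(float,sys.argv[1:5]);cx,cy=482,335
a=np.arctan2(y-cy,x-cx);print('angle deg',np.degrees(a).round(1),'r',np.hypot(x-cx,y-cy).round(1))
p=np.array([x,y])
for i in range(int(n)):
    a-=st;q=np.array([cx+45*np.cos(a),cy+45*np.sin(a)]);print(np.round((q-p)/1000,4).tolist(),end=', ' if (i+1)%5 else '\n');p=q
E
python3 crank.py 525 323.2 .35 5
```

```text
angle deg -15.3 r 44.6
[-0.0063, -0.0143], [-0.0112, -0.011], [-0.0143, -0.0065], [-0.0156, -0.0012], [-0.0151, 0.0042]
```

>>> servo_tool(
  turn=[
    [0,0,0],
    [0,0,0],
    [0,0,0],
    [0,0,0],
    [0,0,0],
  ],
  dp=[
    [-0.0063,-0.0143,0],
    [-0.0112,-0.011,0],
    [-0.0143,-0.0065,0],
    [-0.0156,-0.0012,0],
    [-0.0151,0.0042,0],
  ],
  fingers=[0.015,0.015,0.015,0.015,0.015],
)

```text
clock: 54.62
position: [461.3, 296.3, 120.0]
ee_rot: [0.989, -0.146, 0.001, -0.005]
contact_force: [3.2, 7.1, -7.9]
gripper_width: 20.9
```

```bash
python3 crank.py 461.3 296.3 .36 5
```

```text
angle deg -118.1 r 43.9
[-0.0131, 0.009], [-0.0083, 0.0138], [-0.0029, 0.0159], [0.0029, 0.0159], [0.0083, 0.0138]
```

>>> servo_tool(
  turn=[
    [-0.009,0,0],
    [0,0,0],
    [0,0,0],
    [0,0,0],
    [0,0,0],
  ],
  dp=[
    [-0.0131,0.009,0],
    [-0.0083,0.0138,0],
    [-0.0029,0.0159,0],
    [0.0029,0.0159,0],
    [0.0083,0.0138,0],
  ],
  fingers=[0.015,0.015,0.015,0.015,0.015],
)

```text
clock: 55.25
position: [446.7, 364.5, 120.0]
ee_rot: [0.989, -0.145, 0.003, 0.001]
contact_force: [1.2, -3.5, 0.1]
gripper_width: 21.3
```

```bash
python3 -c "
from h import *;s=read_state();print(s['position'],s['ee_rot'].round(3),s['contact_force'].round(1),s['gripper_width'])
import subprocess;subprocess.run(['python3','crank.py',str(s['position'][0]),str(s['position'][1]),'.36','10'])"
```

```text
angle deg 140.1 r 46.0
[0.0132, 0.0096], [0.0152, 0.0053], [0.0161, -0.0004], [0.0149, -0.0061], [0.0118, -0.0109]
[0.0072, -0.0144], [0.0017, -0.016], [-0.0041, -0.0156], [-0.0093, -0.0132], [-0.0133, -0.009]
[446.71575736 364.54226862 119.95809594] [ 0.989 -0.145  0.003  0.001] [ 1.2 -3.5  0.1] 21.263152310520244
```

>>> servo_tool(
  turn=[
    [0,0,0],
    [0,0,0],
    [0,0,0],
    [0,0,0],
    [0,0,0],
  ],
  dp=[
    [0.0132,0.0096,0],
    [0.0152,0.0053,0],
    [0.0161,-0.0004,0],
    [0.0149,-0.0061,0],
    [0.0118,-0.0109,0],
  ],
  fingers=[0.015,0.015,0.015,0.015,0.015],
)

```text
clock: 55.88
position: [518.7, 363.1, 119.8]
ee_rot: [0.989, -0.145, 0.0, 0.003]
contact_force: [-4.1, -1.7, 3.9]
gripper_width: 21.0
```

```bash
cat > st.py <<'E'
from h import *;s=read_state();print(s['position'].round(1),s['ee_rot'].round(3),s['contact_force'].round(1),s['gripper_width'])
import subprocess;subprocess.run(['python3','crank.py',str(s['position'][0]),str(s['position'][1]),'.36','5'])
E
python3 st.py
```

```text
angle deg 37.5 r 46.2
[0.0064, -0.0151], [0.0018, -0.016], [-0.0039, -0.0156], [-0.0092, -0.0132], [-0.0133, -0.0092]
[518.7 363.1 119.8] [ 0.989 -0.145  0.     0.003] [-4.1 -1.7  3.9] 21.00447854427225
```

>>> servo_tool(
  turn=[
    [0.006,0,0],
    [0,0,0],
    [0,0,0],
    [0,0,0],
    [0,0,0],
  ],
  dp=[
    [0.0064,-0.0151,0],
    [0.0018,-0.016,0],
    [-0.0039,-0.0156,0],
    [-0.0092,-0.0132,0],
    [-0.0133,-0.0092,0],
  ],
  fingers=[0.015,0.015,0.015,0.015,0.015],
)

```text
clock: 56.5
position: [498.4, 294.0, 119.8]
ee_rot: [0.989, -0.147, -0.002, -0.007]
contact_force: [-2.8, 12.1, -3.5]
gripper_width: 21.3
```

```bash
python3 st.py
```

```text
angle deg -68.3 r 44.2
[-0.0155, -0.004], [-0.0159, 0.0026], [-0.014, 0.008], [-0.0103, 0.0124], [-0.0052, 0.0152]
[498.4 294.  119.8] [ 0.989 -0.147 -0.002 -0.007] [-2.8 12.1 -3.5] 21.346251524870127
```

>>> servo_tool(
  turn=[
    [-0.012,0,0],
    [0,0,0],
    [0,0,0],
    [0,0,0],
    [0,0,0],
  ],
  dp=[
    [-0.0155,-0.003,0],
    [-0.0159,0.0026,0],
    [-0.014,0.008,0],
    [-0.0103,0.0124,0],
    [-0.0052,0.0152,0],
  ],
  fingers=[0.015,0.015,0.015,0.015,0.015],
)

```text
clock: 57.12
position: [437.0, 330.6, 120.0]
ee_rot: [0.989, -0.147, 0.003, -0.004]
contact_force: [9.7, -0.2, -6.8]
gripper_width: 21.1
```

```bash
python3 st.py
```

```text
angle deg -174.5 r 45.3
[0.0016, 0.0161], [0.0069, 0.0146], [0.0116, 0.0112], [0.0148, 0.0064], [0.0161, 0.0008]
[437.  330.6 120. ] [ 0.989 -0.147  0.003 -0.004] [ 9.7 -0.2 -6.8] 21.119060868830786
```

>>> servo_tool(
  turn=[
    [0,0,0],
    [0,0,0],
    [0,0,0],
    [0,0,0],
    [0,0,0],
  ],
  dp=[
    [0.002,0.016,0],
    [0.007,0.0145,0],
    [0.006,0.006,0],
    [0.006,0.005,0],
    [0,0,0],
  ],
  fingers=[0.015,0.015,0.015,0.015,0.015],
)

```text
clock: 57.75
position: [457.8, 374.5, 120.0]
ee_rot: [0.989, -0.147, 0.001, -0.001]
contact_force: [0.7, -0.3, 1.5]
gripper_width: 21.2
```

```bash
python3 st.py; python3 crank.py 460 373 .18 5
```

```text
angle deg 121.5 r 46.3
[0.0157, 0.0047], [0.0161, 0.0002], [0.0151, -0.0055], [0.0122, -0.0105], [0.0077, -0.0141]
[457.8 374.5 120. ] [ 0.989 -0.147  0.001 -0.001] [ 0.7 -0.3  1.5] 21.16720179916974
angle deg 120.1 r 43.9
[0.0068, 0.0044], [0.0078, 0.002], [0.0081, 0.0006], [0.008, -0.0008], [0.0078, -0.0023]
```

>>> servo_tool(
  turn=[
    [0,0,0],
    [0,0,0],
    [0,0,0],
    [0,0,0],
    [0,0,0],
  ],
  dp=[
    [0.005,0.002,0],
    [0.005,0.0015,0],
    [0.005,0.001,0],
    [0,0,0],
    [0,0,0],
  ],
  fingers=[0.015,0.015,0.015,0.015,0.015],
)

```text
clock: 58.38
position: [473.7, 380.7, 120.1]
ee_rot: [0.989, -0.147, 0.001, -0.003]
contact_force: [-0.8, 2.1, 0.8]
gripper_width: 20.9
```

```bash
python3 st.py
```

```text
angle deg 100.3 r 46.4
[0.0164, -0.0014], [0.0151, -0.0057], [0.0121, -0.0106], [0.0076, -0.0142], [0.0021, -0.016]
[473.7 380.7 120.1] [ 0.989 -0.147  0.001 -0.003] [-0.8  2.1  0.8] 20.908721496435657
```

>>> servo_tool(
  turn=[
    [0,0,0],
    [0,0,0],
    [0,0,0],
    [0,0,0],
    [0,0,0],
  ],
  dp=[
    [0.005,0,0],
    [0.005,0,0],
    [0,0,0],
    [0,0,0],
    [0,0,0],
  ],
  fingers=[0.015,0.015,0.015,0.015,0.015],
)

```text
clock: 59.0
position: [482.6, 381.4, 120.0]
ee_rot: [0.989, -0.147, -0.001, -0.003]
contact_force: [-3.0, 3.0, 0.9]
gripper_width: 21.3
```

>>> servo_tool(
  turn=[
    [0,0,0],
    [0,0,0],
    [0,0,0],
    [0,0,0],
    [0,0,0],
  ],
  dp=[
    [0.004,-0.001,0],
    [0,0,0],
    [0.003,-0.001,0],
    [0,0,0],
    [0,0,0],
  ],
  fingers=[0.015,0.015,0.015,0.015,0.015],
)

```text
clock: 59.62
position: [482.2, 381.5, 120.0]
ee_rot: [0.989, -0.147, -0.007, -0.003]
contact_force: [-2.2, 2.2, 0.5]
gripper_width: 21.2
```

>>> servo_tool(
  turn=[
    [0,0.014,0],
    [0,0,0],
    [0,0,0],
    [0,0,0],
    [0,0,0],
  ],
  dp=[
    [0.006,-0.001,0],
    [0.008,-0.001,0],
    [0.01,-0.001,0],
    [0.01,-0.001,0],
    [0.01,-0.001,0],
  ],
  fingers=[0.015,0.015,0.015,0.015,0.015],
)

```text
clock: 60.25
position: [483.0, 381.3, 119.6]
ee_rot: [0.988, -0.146, -0.052, 0.008]
contact_force: [-34.3, 9.8, 14.7]
gripper_width: 21.2
```

```bash
python3 st.py; python3 tilt.py|grep tilt
```

```text
angle deg 88.8 r 46.3
[0.0158, -0.0045], [0.0136, -0.0086], [0.0097, -0.0128], [0.0046, -0.0154], [-0.0011, -0.0161]
[483.  381.3 119.6] [ 0.988 -0.146 -0.052  0.008] [-34.3   9.8  14.7] 21.168617975988106
scene fl shift [0. 0.] score 0.59 tilt 0.000 px/rad [12. 36.]
scene fr shift [0.    0.125] score 0.98 tilt 0.004 px/rad [10. 33.]
scene bl shift [0.125 0.125] score 0.84 tilt -0.004 px/rad [  5. -27.]
scene br shift [ 1.125 -0.25 ] score 0.61 tilt 0.020 px/rad [  7. -25.]
side fl shift [-0.25 -0.25] score 0.93 tilt -0.007 px/rad [ 1. 37.]
side fr shift [ 0.125 -0.125] score 0.92 tilt -0.004 px/rad [-2. 37.]
side bl shift [-0.25  -0.125] score 0.63 tilt 0.008 px/rad [ -3. -20.]
side br shift [ 0.375 -0.375] score 0.77 tilt 0.021 px/rad [  3. -20.]
```

>>> servo_tool(
  turn=[
    [0,0,0],
    [0,0,0],
    [0,0,0],
    [0,0,0],
    [0,0,0],
  ],
  dp=[
    [0,0,0],
    [0,0,0],
    [0,0,0],
    [0,0,0],
    [0,0,0],
  ],
  fingers=[0.015,0.015,0.045,0.045,0.045],
)

```text
clock: 60.98
position: [482.1, 379.4, 119.2]
ee_rot: [0.988, -0.146, -0.054, 0.01]
contact_force: [0.8, 0.2, -0.2]
gripper_width: 45.1
```

>>> servo_tool(
  turn=[
    [0,-0.05,0],
    [0,-0.05,0],
    [0,0,0],
    [0,0,0],
    [0,0,0],
  ],
  dp=[
    [0,0,0.02],
    [0,0,0.03],
    [0,0,0.05],
    [0,-0.02,0.05],
    [-0.02,-0.02,0.02],
  ],
  fingers=[0.045,0.045,0.045,0.045,0.045],
)

```text
clock: 61.6
position: [463.4, 335.9, 290.0]
ee_rot: [0.989, -0.149, -0.004, 0.006]
contact_force: [-0.1, -0.5, -1.3]
gripper_width: 44.8
```

```bash
python3 st.py|tail -1
python3 - <<'E'
from h import *
s,d=snap('wrist');_,e=snap('scene');_,g=snap('side')
for n,p in dict(home_grip=(483,381,155),ax=(482,335,105)).items():print(n,np.round(proj(d,p,s)))
b=cv2.resize(e['img'][155:255,130:280,::-1],(360,240),interpolation=3);c=cv2.resize(g['img'][95:215,215:325,::-1],(360,393),interpolation=3)
v=np.zeros((600,360,3),np.uint8);v[:240]=b;v[240:]=c[:360]
w=np.zeros((600,440,3),np.uint8);w[:330]=cv2.resize(d['img'][:,:,::-1],(440,330));
w[330:594]=cv2.resize(d['img'][100:280,180:480,::-1],(440,264),interpolation=3)
cv2.imwrite('pics/m9.png',np.hstack([w,v]))
E
```

```text
[463.4 335.9 290. ] [ 0.989 -0.149 -0.004  0.006] [-0.1 -0.5 -1.3] 44.83887909107601
home_grip [220. 196.]
ax [268. 173.]
```

View pics/m9.png

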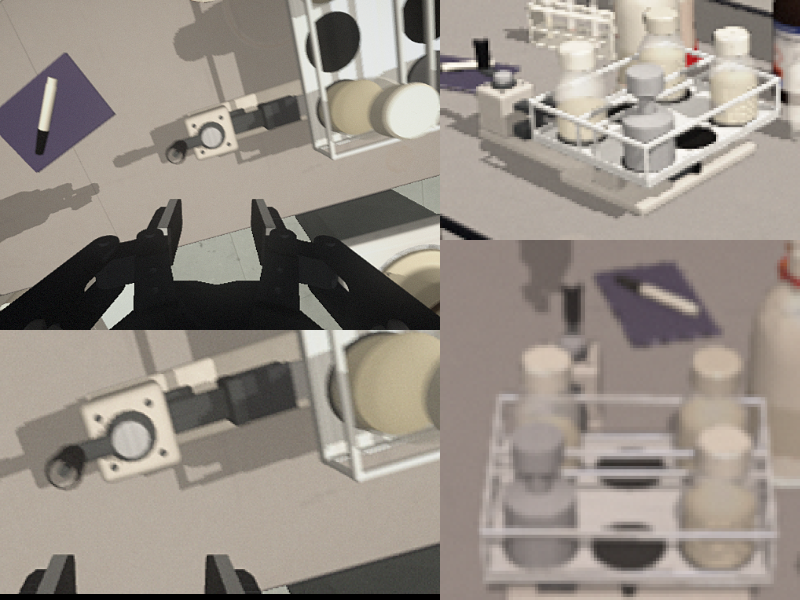

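```bash
python3 -c "
from bench import *;print(job_done())"
```

```text
the job is handed in; nothing more can be done
None
```

The job is done and handed in at about 62 s of the 210 s allowed. Three milk bottles were present, and they stand upright on the tray with the counterweight, two items on each side. The blue look-alike, jar, tape roll and pipette bulb were not touched.

- **Levelling:** The tray first rested at about +0.02 rad, measured against the picture of the empty tray. I moved the two left bottles about 6 mm outwards. With everything let go, the unobstructed tray corners then read within about 0.005 rad of level.
- **Locking:** Only then did I turn the crank clockwise, about 10.7 rad, until it stopped firmly at about 34 N. That is past the 0.010 m point where a bad tilt would have blocked the jaw. It also fits the 11.0 rad end stop, given a start angle of roughly 0.26 rad.
- **Last look:** After I let go and lifted clear, the pictures showed the jaw moved out to the tray's edge, all four pieces upright and the robot touching nothing. A reading taken just before letting go, with the jaw home, gave the clear corners within about 0.007 rad.

**Disagreements:** The back-right corner's match read about 0.02 rad in both cameras throughout. I discounted it because bottles and rails partly hide that corner and its match scores were low to middling (0.6 and 0.8). I judged the jaw fully home from the crank stop and the pictures, not from a direct reading of its travel.

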